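# Make up the fork-seal kit and the damper-valve kit

## Task

Two suspension jobs are booked in, so make up their two kit trays from the stock on the bench. The fork-seal kit in the blue tray gets the blue-lidded seal tin in the large pocket and the white seal driver in the smaller one; the damper-valve kit in the orange tray gets the piston slipped over the steel pin first, the shim stack on top of it over the same pin, and the white seal bullet in the pocket, everything upright and fully down. Leave the grey tin, the coil spring and the brass bush standing where they are for other jobs.

Things in the scene. Friction and masses are not known exactly. Their poses are not given: they have to be found in the camera images.
- seal_tray: Blue kit tray for the fork-seal kit, fixed: flat plate 200 (x) x 100 (y) x 12 mm, origin at the centre of its underside, z up, lying left or right on the bench. Two round pockets with black floors, 6 mm deep (floor 6 mm above the underside): the large one, diameter 76 mm, at x = +46 mm, y = 0 (for the tin); the smaller, diameter 62 mm, at x = -48 mm, y = 0 (for the driver).
- valve_tray: Orange kit tray for the valve kit, fixed: flat plate 200 (x) x 100 (y) x 12 mm, origin at the centre of its underside, z up, lying left or right. Steel pin, diameter 6 mm with a tapered tip, at x = +47 mm, y = 0, up to 40 mm above the top face; the piston rests on that face (z = 12 mm) round the pin. Pocket for the bullet at x = -47 mm, y = 0: diameter 42 mm, floor at z = 6 mm, depth 6 mm.
- fork_seal_tin_mid (a point): Round tin with a dark blue lid, diameter 62 mm (60 mm below the lid), 32 mm high. This point is its centre, half-way up; z is up.
- fork_driver_mid (a point): White plastic seal driver, a stepped round ring narrower at the top, largest diameter 53 mm at the lower half, 48 mm high. This point is its centre, half-way up; z is up.
- bullet_mid (a point): White plastic seal bullet: a small round post tapering to a blunt top, diameter 30 mm over its lower half, 52 mm high. This point is its centre, half-way up; z is up.
- piston_mid (a point): Damper piston: flat light-grey disc with a black band round its edge, diameter 43 mm, 14 mm high, with a central bore of 11.5 mm that goes over the orange tray's pin. This point is its centre, half-way up; z is up.
- shims_mid (a point): Stack of steel shims: flat grey stepped cone of thin rings, diameter 36 mm at its base, 10 mm high, with a central bore of 11 mm; it stays together as one piece and lies broad side down, as it must when it sits on the piston. This point is its centre, half-way up; z is up.
- grey_tin_mid (a point): Round tin with a plain grey lid, diameter 62 mm, 32 mm high. This point is its centre, half-way up; z is up. Stock for other jobs: leave it standing where it is (a stray nudge of up to 20 mm is forgiven).
- top_out_spring_mid (a point): Steel coil spring standing on end, diameter 47 mm, 52 mm high. This point is its centre, half-way up; z is up. Stock for other jobs: leave it standing where it is (a stray nudge of up to 20 mm is forgiven).
- brass_bush_mid (a point): Brass bush, a plain ring, diameter 37 mm, 18 mm high. This point is its centre, half-way up; z is up. Stock for other jobs: leave it standing where it is (a stray nudge of up to 20 mm is forgiven).
Mind the look-alikes: they are no part of the job. Leave any brown or turquoise look-alike of the part that bears fork_seal_tin_mid alone.

How it is judged:
At the end, for the whole second after the job is handed in: All five stand upright (0.12 rad) in their own pocket, or piston then shim stack lie flat over the pin: each within 9 mm sideways of the pocket's axis (8 mm of the pin's) and within 3 mm of its fully seated height; grey tin, spring and bush left within 20 mm of their places (x of fork_seal_tin_mid in the frame of seal_tray between 0.037 and 0.055 m and y of fork_seal_tin_mid in the frame of seal_tray between -0.009 and 0.009 m and z of fork_seal_tin_mid in the frame of seal_tray between 0.019 and 0.025 m and angle between each of fork_seal_tin_mid, fork_driver_mid, bullet_mid, piston_mid, shims_mid's own z axis and vertical below 0.12 rad and x of fork_driver_mid in the frame of seal_tray between -0.057 and -0.039 m and y of fork_driver_mid in the frame of seal_tray between -0.009 and 0.009 m and z of fork_driver_mid in the frame of seal_tray between 0.027 and 0.033 m and x of bullet_mid in the frame of valve_tray between -0.056 and -0.038 m and y of bullet_mid in the frame of valve_tray between -0.009 and 0.009 m and z of bullet_mid in the frame of valve_tray between 0.029 and 0.035 m and x of piston_mid in the frame of valve_tray between 0.039 and 0.055 m and y of piston_mid in the frame of valve_tray between -0.008 and 0.008 m and z of piston_mid in the frame of valve_tray between 0.016 and 0.022 m and x of shims_mid in the frame of valve_tray between 0.039 and 0.055 m and y of shims_mid in the frame of valve_tray between -0.008 and 0.008 m and z of shims_mid in the frame of valve_tray between 0.028 and 0.034 m); the robot touches nothing.
It fails at once if the grey tin moved from its place or tipped over (distance of grey_tin_mid from where it was at the start of the episode above 0.02 m or angle between grey_tin_mid's own z axis and vertical above 0.5 rad).
It fails at once if the coil spring moved from its place or tipped over (distance of top_out_spring_mid from where it was at the start of the episode above 0.02 m or angle between top_out_spring_mid's own z axis and vertical above 0.5 rad).
It fails at once if the brass bush moved from its place or tipped over (distance of brass_bush_mid from where it was at the start of the episode above 0.02 m or angle between brass_bush_mid's own z axis and vertical above 0.5 rad).
It also fails if it takes over 115 s, if anything falls off the work surface, if the arm or the gripper's body presses on something with over 40 N, if the wrist force passes 120 N, or if a joint passes its speed limit or range.

## Robot

A 7-joint arm with a two-finger parallel gripper is mounted at the origin on a cart in front of the work surface, level with it; the furniture and walls round the work are solid. World frame = base frame: x ahead of the robot, y to its left, z up, the work surface at z = 0. Lengths are in m, angles in rad, forces in N, time in s.
With the tool pointing down it reaches from about 0.425 to 0.925 m from the base axis. Payload 6.8 kg.
Tool frame: the origin (TCP) lies on the mounting face of the last link; the fingertips stand 173 mm ahead of it and the grasp point (between the pads) lies 155 mm ahead of it; y points along the fingers, x is the direction in which the jaws open and shut, and the axes are right-handed (so a half turn about y gives the same grasp; the last joint's range is limited). The gripper opens to 85 mm and grips with 20 to 120 N. Pads are 22 mm wide; open, the fingers measure 114 mm over their backs; the gripper's body (76 mm by 85 mm) begins 54 mm behind the grasp point. The pads swing forward as they close: fully open they stand 13 mm farther back than shut.
Start: joints at [-1.34, 0.477, 0.022, 1.555, -0.011, 1.109, -0.083], TCP at [0.224, 0.637, 0.405] pointing down, gripper open.
Joint ranges: [-2.96, 2.96], [-0.34, 2.1], [-1.41, 1.46], [0.24, 2.44], [-1.37, 4.51], [0.17, 1.92], [-2.96, 2.96]. Speed limits (rad/s): [2.39, 2.39, 3.14, 3.14, 3.14, 3.14, 3.14].

## Interface

Orientations are given as a rotation vector (axis times angle).
In Python, from bench import r gives the robot as it stands.
- The arm moves only by the tool step_arm, never from a script. Its arguments are lists of equal length, an entry for each row: "xyz": the shift along the tool's x, y, z scaled (see below), a list of three; "rotation": the turn, a rotation vector about the tool's x, y, z scaled (see below), a list of three. A call has 1 to 20 rows; each row is the pose to reach, as a shift and turn from the pose measured when the call began, along the tool's axes at that moment; what a row does not reach only later rows make up. The controller multiplies each number of a shift by 30 cm and each number of a turn by 90 degrees. A row lasts 1/8 s, in which the tool goes at most 62.5 mm and 10.7 degrees, less where a joint would pass 70% of its speed; a pose out of reach is approached as far as the arm can. A call with a number of a shift or a turn outside -1 to 1 is refused whole. A call with a gripper value outside its range is refused whole. "grip" is the closure, from 0 (fully open) to 1 (shut), set as the call begins (left out, the last holds). The fingers move at their own pace and stop on an object; "force" is the grip in N (left out, the last holds). Time passes only in rows, so rows that repeat a pose let the fingers close. It gives the time, the measured TCP pose, the force and the opening at its end, in the units of the state.
- r.get_obs(): the state, without advancing time (a new reading comes with each control period).
- r.grab_frame(name): name is "scene" or "side" or "wrist"; returns a dict with "pixels" (384x512x3 uint8, red, green, blue), "fx", "fy", "cx", "cy" (pixels), "position" and "attitude" of the camera in the world; the wrist camera has in their place "mount" (4x4, takes a point from camera to tool coordinates, whose origin is the TCP and whose axes are the tool frame's). Camera axes: x right, y down, z forward; pixel columns grow to the right and rows downward; lengths in m; the calibration is good to about 2 mm. The wrist camera is an equidistant fisheye: a pixel r from the principal point sees the ray r / f radians off the axis. A picture is of the moment at which its call begins: read the wrist's pose just before it. There is no depth.
- r.hand_in(): hands the job in, once; it reports no verdict.
The state is a dict: "clock": time; "joints": joint angles; "qvel": joint speeds; "tau": joint torques, N m; "tcp_pos": TCP position; "orientation": TCP orientation; "contact_force": force on the tool from outside, world axes, zero at the start; "moment": the same for the moment, N m; "grip_width": finger opening in m.
Only numpy, scipy, OpenCV 4.12 (cv2) and the standard library are available. Lean on these libraries where they do the work, as an engineer would, in place of code of your own. Each camera call takes 0.05 s, during which the arm holds its last target.

## Working session

There is one attempt and no reset: what is moved stays moved. The work goes in short steps, Python scripts to look and compute and a tool call to move; the robot and the scene stay as the last step left them, time stands still between calls to the robot, and variables do not carry over. Pictures are saved under pics/ and viewed, and the job is handed in when it is done.

Besides the shell and the picture viewer there is one more tool, called in YAML: its name, and indented under it one key for each argument. step_arm: Moves the arm, as the interface text tells. Its arguments: {"type":"object","properties":{"xyz":{"type":"array"},"rotation":{"type":"array"},"grip":{"type":"number"},"force":{"type":"number"}},"required":["xyz","rotation"]}

```bash
mkdir -p pics; ls
python3 - <<'E'
from bench import r
import cv2
print(r.get_obs())
for n in ["scene","side","wrist"]:
    f=r.grab_frame(n); p=f.pop("pixels"); print(n,f)
    cv2.imwrite(f"pics/{n}0.png",cv2.resize(p[:,:,::-1],None,fx=1.5,fy=1.5,interpolation=cv2.INTER_CUBIC)); cv2.imwrite(f"pics/{n}0_raw.png",p[:,:,::-1])
E
```

```text
pics
{'clock': 0.0, 'joints': array([-1.34009851,  0.47782187,  0.02233197,  1.55644669, -0.01150443,
        1.10932797, -0.08310887]), 'qvel': array([-0.00173434,  0.00015497,  0.00167235,  0.00098466,  0.00125854,
        0.00098345,  0.001106  ]), 'tau': array([ 6.17401820e-04, -5.96441281e+01,  1.60842106e+00, -2.81201810e+01,
        1.25414820e-02,  9.03696287e-03,  2.51548721e-05]), 'tcp_pos': array([0.22423391, 0.63637315, 0.4037127 ]), 'orientation': array([-1.35185844, -0.955083  ,  0.95748346]), 'contact_force': array([0.22425899, 0.19482888, 0.25363793]), 'moment': array([ 0.03607551, -0.00319384, -0.05019273]), 'grip_width': 0.08556711677836906}
scene {'fx': 468.01984955869017, 'fy': 468.01984955869017, 'cx': 261.08367287025015, 'cy': 189.67474000137824, 'position': array([0.43679801, 1.24798745, 0.66434927]), 'attitude': array([-0.03530011,  2.64270296, -1.63369313])}
side {'fx': 409.1892952104918, 'fy': 409.1892952104918, 'cx': 251.66030873320304, 'cy': 191.86531852481554, 'position': array([ 0.41074075, -0.8987393 ,  0.45854169]), 'attitude': array([-1.98487896,  0.10383536, -0.04972465])}
wrist {'fx': 297.3186396354542, 'fy': 297.3186396354542, 'cx': 257.24271363720896, 'cy': 196.3673084144182, 'mount': array([[ 9.99999354e-01, -1.00296243e-03,  5.34698227e-04,
         3.09510592e-04],
       [-8.28267504e-04, -3.20896147e-01,  9.47114025e-01,
         3.15826062e-02],
       [-7.78337183e-04, -9.47113856e-01, -3.20896770e-01,
         8.27398179e-02],
       [ 0.00000000e+00,  0.00000000e+00,  0.00000000e+00,
         1.00000000e+00]])}
```

View pics/scene0.png

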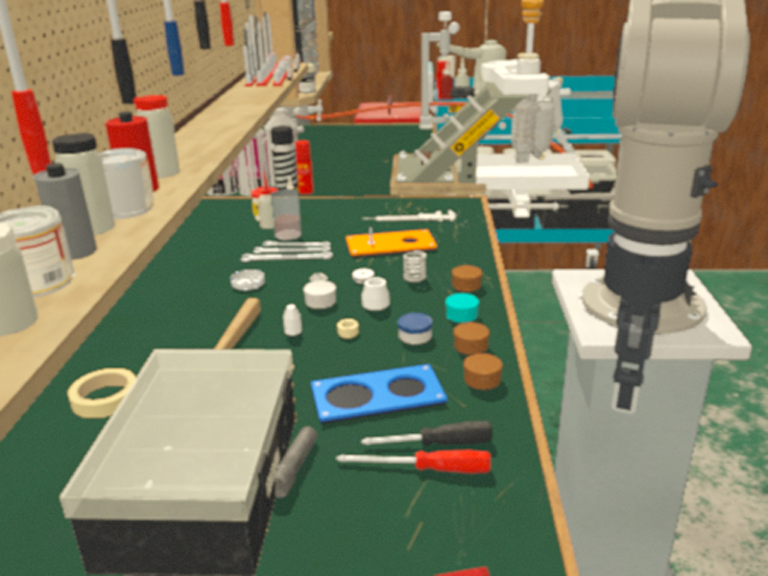

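View pics/side0.png

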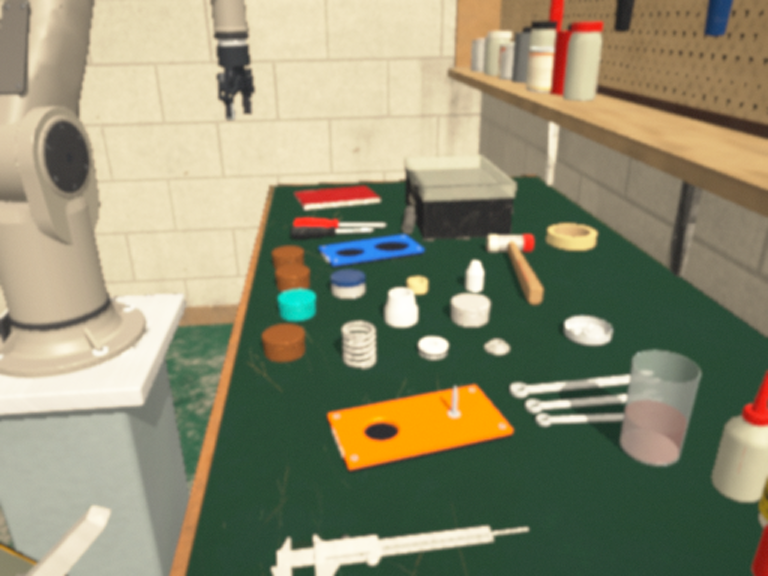

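View pics/wrist0.png

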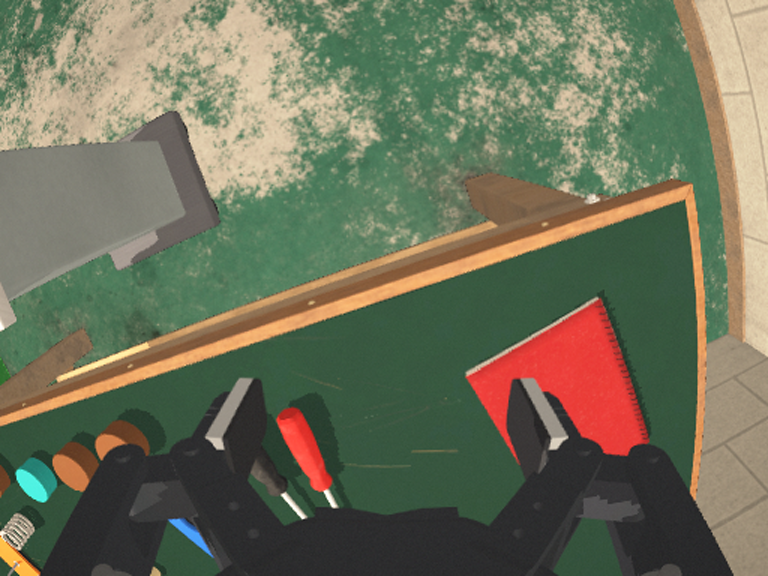

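Run:
```python
from bench import r
from scipy.spatial.transform import Rotation as R
print(R.from_rotvec(r.get_obs()['orientation']).as_matrix().round(3))
```

```text
[[ 0.332 -0.    -0.943]
 [ 0.943 -0.001  0.332]
 [-0.001 -1.    -0.   ]]
```

Run:
```python
import cv2
a=cv2.imread("pics/scene0_raw.png"); b=cv2.imread("pics/side0_raw.png")
cv2.imwrite("pics/sc_crop.png",cv2.resize(a[145:285,185:345],None,fx=4.2857,fy=4.2857,interpolation=cv2.INTER_CUBIC)[:600])
cv2.imwrite("pics/si_crop.png",cv2.resize(b[150:320,160:360],None,fx=3.5,fy=3.5,interpolation=cv2.INTER_CUBIC))
```

```text
(no output)
```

View pics/sc_crop.png

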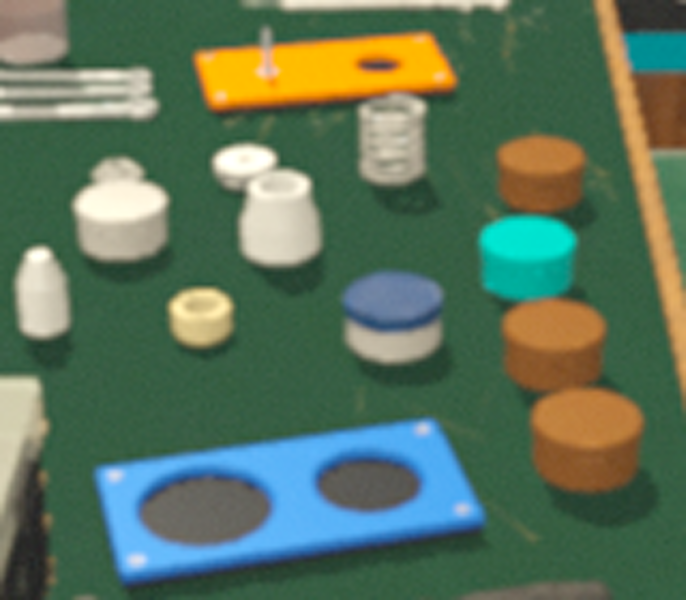

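View pics/si_crop.png

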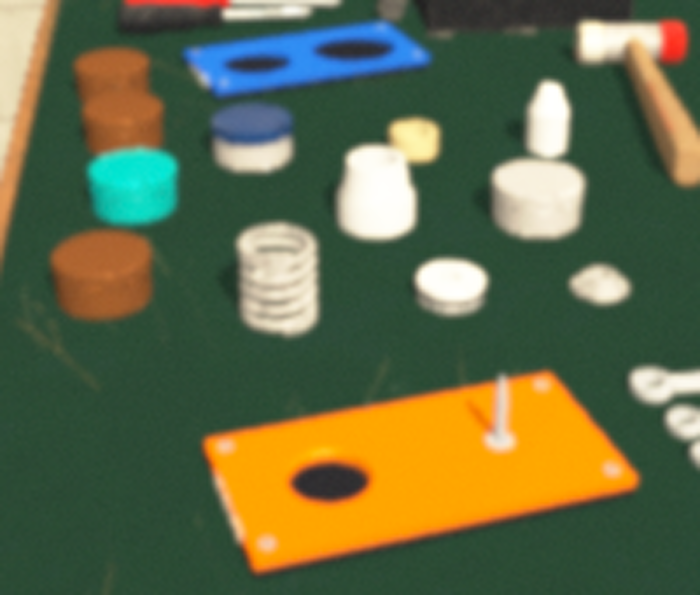

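```bash
cat > h.py <<'E'
import numpy as np, cv2
from scipy.spatial.transform import Rotation as R
CAM={'scene':(468.01984955869017,261.08367287025015,189.67474000137824,[0.43679801, 1.24798745, 0.66434927],[-0.03530011,  2.64270296, -1.63369313]),
'side':(409.1892952104918,251.66030873320304,191.86531852481554,[ 0.41074075, -0.8987393 ,  0.45854169],[-1.98487896,  0.10383536, -0.04972465])}
def ray(cam,u,v,z):
    f,cx,cy,p,a=CAM[cam]; d=R.from_rotvec(a).apply([(u-cx)/f,(v-cy)/f,1]); p=np.array(p)
    return (p+d*(z-p[2])/d[2])[:2]
WF,WCX,WCY=297.3186396354542,257.24271363720896,196.3673084144182
MOUNT=np.array([[ 9.99999354e-01, -1.00296243e-03,  5.34698227e-04,3.09510592e-04],
 [-8.28267504e-04, -3.20896147e-01,  9.47114025e-01,3.15826062e-02],
 [-7.78337183e-04, -9.47113856e-01, -3.20896770e-01,8.27398179e-02],[0,0,0,1]])
def wray(o,u,v,z):
    x,y=(u-WCX),(v-WCY); r=np.hypot(x,y); t=r/WF
    d=np.array([np.sin(t)*x/r,np.sin(t)*y/r,np.cos(t)]) if r>0 else np.array([0,0,1.])
    Rt=R.from_rotvec(o['orientation']).as_matrix(); 
    d=Rt@MOUNT[:3,:3]@d; p=Rt@MOUNT[:3,3]+o['tcp_pos']
    return (p+d*(z-p[2])/d[2])[:2]
def wproj(o,P):
    Rt=R.from_rotvec(o['orientation']).as_matrix()
    q=Rt.T@(np.array(P)-o['tcp_pos']); q=MOUNT[:3,:3].T@(q-MOUNT[:3,3])
    t=np.arctan2(np.hypot(q[0],q[1]),q[2]); n=np.hypot(q[0],q[1]); return WCX+WF*t*q[0]/n, WCY+WF*t*q[1]/n
def yaw(o):
    M=R.from_rotvec(o['orientation']).as_matrix(); return np.arctan2(M[1,0],M[0,0])
def move(o,tip,yawt,rowsinfo=True):
    """grasp-point target world xyz (155mm along tool y), jaw-axis yaw; returns xyz units and rotation units"""
    Rt=R.from_rotvec(o['orientation']).as_matrix()
    Rd=np.column_stack([[np.cos(yawt),np.sin(yawt),0],[0,0,-1],[-np.sin(yawt),np.cos(yawt),0]])
    Rd[:,2]=np.cross(Rd[:,0],Rd[:,1])
    tcp=np.array(tip)+[0,0,0.155]
    s=Rt.T@(tcp-o['tcp_pos']); w=R.from_matrix(Rt.T@Rd).as_rotvec()
    d=np.linalg.norm(s); print('shift',(s/0.3).round(3),'rot',(w/(np.pi/2)).round(3),'rows',round(max(d/.0625,np.degrees(np.linalg.norm(w))/10.7),1))
E
python3 - <<'E'
from h import *
T={'tin':(.032,393,295,253,120),'grey':(.032,121,200,538,180),'driver':(.048,280,185,378,160),'bullet':(.052,38,255,549,88),'piston':(.014,245,160,451,277),'shims':(.010,118,168,600,278),'spring':(.052,392,105,277,236),'bush':(.018,202,303,414,130),'turq':(.032,528,240,134,165),'blueL':(.012,205,507,353,50),'blueS':(.012,369,482,257,64),'pin':(.012,266,70,500,440),'oP':(.012,380,63,331,481),'br1':(.032,541,158,102,250),'br2':(.032,553,322,124,105),'br3':(.032,587,413,112,62)}
for k,(z,a,b,c,d) in T.items():
    print(k,ray('scene',185+a/4.2857,145+b/4.2857,z).round(3),ray('side',160+c/3.5,150+d/3.5,z).round(3))
E
```

```text
tin [0.447 0.131] [0.451 0.118]
grey [ 0.639 -0.004] [ 0.643 -0.015]
driver [0.526 0.005] [ 0.532 -0.002]
bullet [0.676 0.115] [0.679 0.105]
piston [ 0.56  -0.106] [ 0.564 -0.112]
shims [ 0.655 -0.1  ] [ 0.659 -0.117]
spring [ 0.45  -0.122] [ 0.454 -0.116]
bush [0.571 0.117] [0.576 0.116]
turq [0.357 0.055] [0.362 0.046]
blueL [0.55  0.334] [0.552 0.319]
blueS [0.459 0.309] [0.463 0.294]
pin [ 0.555 -0.283] [ 0.559 -0.284]
oP [ 0.461 -0.297] [ 0.467 -0.309]
br1 [ 0.341 -0.072] [ 0.344 -0.083]
br2 [0.347 0.164] [0.351 0.162]
br3 [0.334 0.268] [0.338 0.261]
```

Run:
```python
from bench import r
from h import *
o=r.get_obs(); move(o,[.50,.0,.25],np.pi/2)
```

```text
shift [-1.695e+00 -1.000e-03 -1.572e+00] rot [-0.    -0.216 -0.001] rows 11.1
```

Run:
```python
from bench import r
from h import *
o=r.get_obs(); move(o,[.46,.34,.25],np.pi/2)
```

```text
shift [-0.671 -0.002 -1.07 ] rot [-0.    -0.216 -0.001] rows 6.1
```

step_arm:
  xyz:
    - [-0.335, 0, -0.5]
    - [-0.65, 0, -0.99]
    - [-0.65, 0, -0.99]
    - [-0.65, 0, -0.99]
    - [-0.65, 0, -0.99]
    - [-0.65, 0, -0.99]
    - [-0.65, 0, -0.99]
    - [-0.65, 0, -0.99]
  rotation:
    - [0, -0.1, 0]
    - [0, -0.216, 0]
    - [0, -0.216, 0]
    - [0, -0.216, 0]
    - [0, -0.216, 0]
    - [0, -0.216, 0]
    - [0, -0.216, 0]
    - [0, -0.216, 0]

```text
clock: 1.15
tcp_pos: [0.4391, 0.3543, 0.4041]
orientation: [-1.209, -1.209, 1.211]
contact_force: [0.6, 0.2, -0.6]
grip_width: 0.0852
```

Run:
```python
from bench import r
from h import *
o=r.get_obs(); move(o,[.50,.0,.25],np.pi/2)
```

```text
shift [-1.181 -0.002 -0.202] rot [-0.001  0.001 -0.001] rows 5.8
```

step_arm:
  xyz:
    - [-0.2, 0, -0.04]
    - [-0.4, 0, -0.08]
    - [-0.6, 0, -0.12]
    - [-0.8, 0, -0.16]
    - [-1, 0, -0.2]
    - [-1, 0, -0.2]
    - [-1, 0, -0.2]
    - [-1, 0, -0.2]
  rotation:
    - [0, 0, 0]
    - [0, 0, 0]
    - [0, 0, 0]
    - [0, 0, 0]
    - [0, 0, 0]
    - [0, 0, 0]
    - [0, 0, 0]
    - [0, 0, 0]

```text
clock: 2.15
tcp_pos: [0.4992, 0.0568, 0.4042]
orientation: [-1.206, -1.212, 1.214]
contact_force: [-0.1, 1.0, -1.1]
grip_width: 0.0855
```

```bash
cat > look.py <<'E'
import sys,pickle
from bench import r
from h import *
n=sys.argv[1]
o=r.get_obs(); f=r.grab_frame('wrist')['pixels'][:,:,::-1]
cv2.imwrite(f'pics/{n}_raw.png',f); cv2.imwrite(f'pics/{n}.png',cv2.resize(f,None,fx=1.5625,fy=1.5625,interpolation=cv2.INTER_CUBIC))
pickle.dump(o,open(f'pics/{n}.pkl','wb')); print(o['clock'],o['tcp_pos'].round(4),yaw(o).round(4),o['grip_width'])
E
python3 look.py w1
```

```text
2.15 [0.4992 0.0568 0.4042] 1.5758 0.08547133543197853
```

View pics/w1.png

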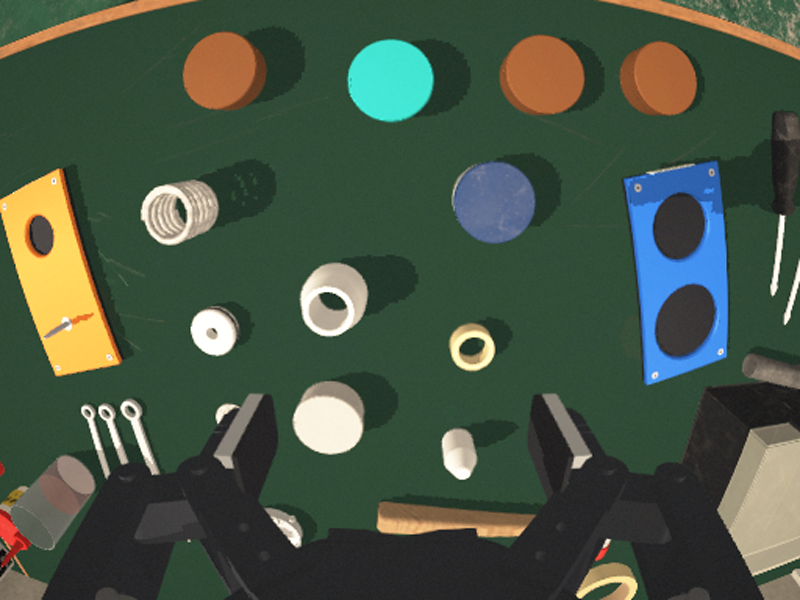

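Run:
```python
from h import *
import pickle
o=pickle.load(open('pics/w1.pkl','rb'))
for k,u,v,z in [('tin',494,203,.032),('driver',330,303,.048),('pist',212,333,.014),('bush',472,345,.018),('bullet',461,470,.052),('grey',328,415,.032),('bS',680,226,.012),('bL',686,320,.012),('blueTL',638,188,.012),('blueTR',711,172,.012),('blueBL',655,375,.012),('blueBR',724,357,.012),('pinb',67,323,.012),('oP',40,235,.012),('oTL',5,206,.012),('oTR',54,182,.012),('oBL',58,366,.012),('oBR',109,357,.012)]:
    print(k,wray(o,u/1.5625,v/1.5625,z).round(4))
```

```text
tin [0.45   0.1251]
driver [0.5232 0.0038]
pist [ 0.5625 -0.1102]
bush [0.5696 0.1161]
bullet [0.6748 0.1094]
grey [ 0.6304 -0.0063]
bS [0.4616 0.3032]
bL [0.5503 0.3274]
blueTL [0.432  0.2551]
blueTR [0.4096 0.3334]
blueBL [0.6072 0.3039]
blueBR [0.5915 0.3901]
pinb [ 0.5568 -0.2822]
oP [ 0.465  -0.2993]
oTL [ 0.4308 -0.3499]
oTR [ 0.4154 -0.2709]
oBL [ 0.6069 -0.3125]
oBR [ 0.592  -0.2341]
```

Run:
```python
from bench import r
from h import *
o=r.get_obs(); move(o,[.5615,-.110,.12],np.pi/2)
```

```text
shift [-0.556  0.431 -0.206] rot [-0.001  0.003 -0.   ] rows 3.5
```

step_arm:
  xyz:
    - [-0.2, 0.1, -0.07]
    - [-0.4, 0.3, -0.14]
    - [-0.556, 0.431, -0.206]
    - [-0.556, 0.431, -0.206]
    - [-0.556, 0.431, -0.206]
    - [-0.556, 0.431, -0.206]
  rotation:
    - [0, 0.003, 0]
    - [0, 0.003, 0]
    - [0, 0.003, 0]
    - [0, 0.003, 0]
    - [0, 0.003, 0]
    - [0, 0.003, 0]
  grip: 0.3

```text
clock: 2.95
tcp_pos: [0.562, -0.1083, 0.2753]
orientation: [-1.207, -1.21, 1.211]
contact_force: [-0.1, 0.2, 0.3]
grip_width: 0.0599
```

```bash
python3 look.py w2
```

```text
2.95 [ 0.562  -0.1083  0.2753] 1.573 0.05994248008091898
```

View pics/w2.png

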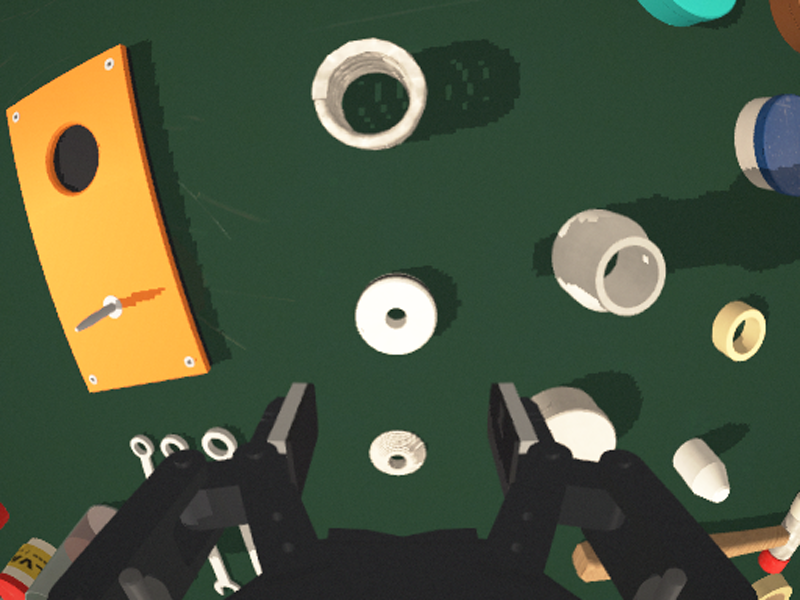

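Run:
```python
from h import *
import pickle
from bench import r
o=pickle.load(open('pics/w2.pkl','rb'))
for k,u,v,z in [('pist',396,316,.014),('shimbase',398,453,.002),('shimhole',398,461,.010),('pinb',112,307,.012),('pintip',79,329,.052),('oP',76,160,.012),('oTL',15,117,.012),('oTR',109,64,.012),('oBL',93,380,.012),('oBR',189,362,.012),('driver',630,275,.048),('spr',370,93,.052)]:
    print(k,wray(o,u/1.5625,v/1.5625,z).round(4))
o=r.get_obs();p=wray(o,396/1.5625,316/1.5625,.014)
move(o,[p[0],p[1],.0165],np.pi/2)
```

```text
pist [ 0.5619 -0.1109]
shimbase [ 0.6593 -0.1102]
shimhole [ 0.6597 -0.1101]
pinb [ 0.5578 -0.2839]
pintip [ 0.5566 -0.28  ]
oP [ 0.4672 -0.2983]
oTL [ 0.4312 -0.3523]
oTR [ 0.4145 -0.2716]
oBL [ 0.6094 -0.3145]
oBR [ 0.5923 -0.2345]
driver [5.293e-01 1.000e-04]
spr [ 0.4531 -0.1209]
shift [-0.009  0.347 -0.001] rot [-0.     0.002  0.   ] rows 1.7
```

step_arm:
  xyz:
    - [-0.009, 0.17, 0]
    - [-0.009, 0.339, 0]
    - [-0.009, 0.339, 0]
    - [-0.009, 0.339, 0]
    - [-0.009, 0.339, 0]
  rotation:
    - [0, 0, 0]
    - [0, 0, 0]
    - [0, 0, 0]
    - [0, 0, 0]
    - [0, 0, 0]

```text
clock: 3.62
tcp_pos: [0.5628, -0.1107, 0.1763]
orientation: [-1.21, -1.214, 1.21]
contact_force: [-0.2, -0.1, -0.2]
grip_width: 0.0598
```

step_arm:
  xyz:
    - [0, 0, 0]
    - [0, 0, 0]
    - [0, 0, 0]
    - [0, 0, 0]
    - [0, 0, 0]
    - [0, 0, 0]
  rotation:
    - [0, 0, 0]
    - [0, 0, 0]
    - [0, 0, 0]
    - [0, 0, 0]
    - [0, 0, 0]
    - [0, 0, 0]
  grip: 1
  force: 40

```text
clock: 4.38
tcp_pos: [0.5633, -0.1107, 0.1781]
orientation: [-1.211, -1.215, 1.209]
contact_force: [-2.7, 1.0, 10.1]
grip_width: 0.0409
```

step_arm:
  xyz:
    - [0, -0.1, 0]
    - [0, -0.2, 0]
    - [0, -0.3, 0]
    - [0, -0.3, 0]
    - [0, -0.3, 0]
  rotation:
    - [0, 0, 0]
    - [0, 0, 0]
    - [0, 0, 0]
    - [0, 0, 0]
    - [0, 0, 0]

```text
clock: 5.0
tcp_pos: [0.5625, -0.1106, 0.268]
orientation: [-1.211, -1.215, 1.209]
contact_force: [-0.8, 0.0, -1.4]
grip_width: 0.0407
```

```bash
python3 look.py w3
python3 - <<'E'
from bench import r
from h import *
move(r.get_obs(),[.5572,-.282,.09],np.pi/2)
E
```

```text
5.0 [ 0.5625 -0.1106  0.268 ] 1.5739 0.04074423988242908
shift [-0.572  0.074  0.019] rot [0.002 0.002 0.001] rows 2.8
```

View pics/w3.png

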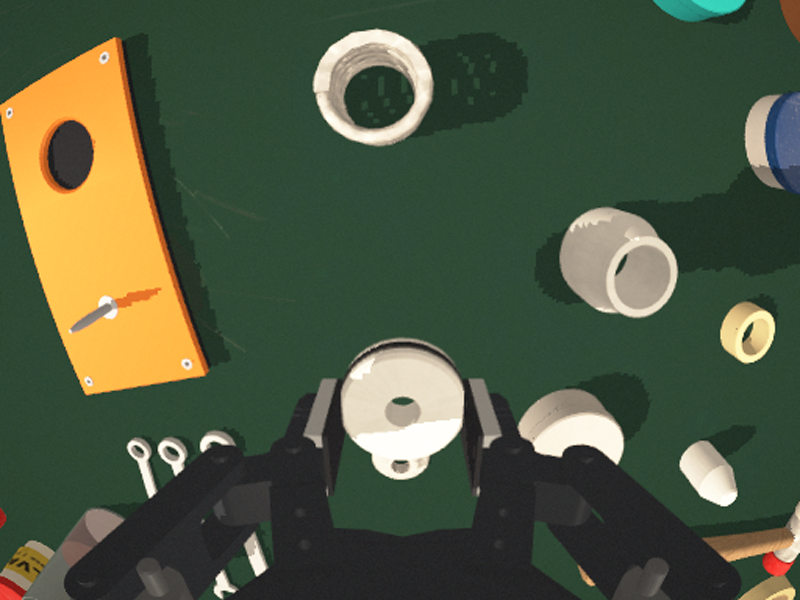

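```bash
python3 - <<'E'
from h import *
import pickle
o=pickle.load(open('pics/w3.pkl','rb'))
for k,u,v,z in [('pist',403,404,.104),('hole',403,412,.104),('pinb',108,308,.012),('pintip',73,330,.052),('L',342,400,.104),('R',465,400,.104),('top',403,347,.104),('bot',403,459,.104)]:
    print(k,wray(o,u/1.5625,v/1.5625,z).round(4))
E
python3 - <<'E'
import cv2
a=cv2.imread('pics/w3_raw.png'); cv2.imwrite('pics/w3c.png',cv2.resize(a[205:315,205:310],None,fx=5,fy=5,interpolation=cv2.INTER_CUBIC))
E
```

```text
pist [ 0.5592 -0.1097]
hole [ 0.5623 -0.1097]
pinb [ 0.5581 -0.2836]
pintip [ 0.5562 -0.2801]
L [ 0.5578 -0.1298]
R [ 0.5578 -0.0893]
top [ 0.5385 -0.1098]
bot [ 0.5822 -0.1097]
```

View pics/w3c.png

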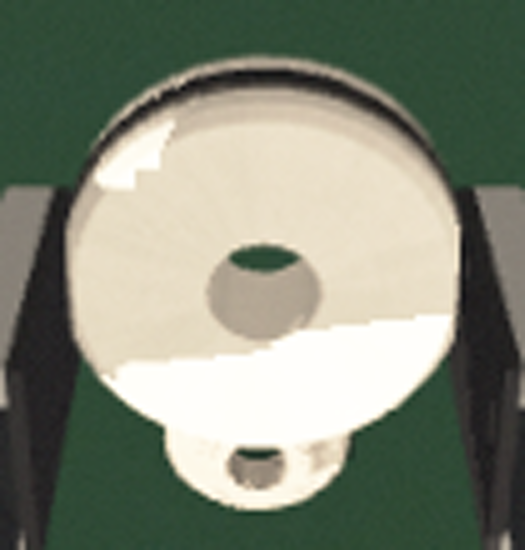

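step_arm:
  xyz:
    - [-0.2, 0, 0.006]
    - [-0.4, 0, 0.012]
    - [-0.575, 0, 0.018]
    - [-0.575, 0, 0.018]
    - [-0.575, 0, 0.018]
    - [-0.575, 0, 0.018]
    - [-0.575, 0, 0.018]
  rotation:
    - [0, 0, 0]
    - [0, 0.002, 0]
    - [0.002, 0.002, 0.001]
    - [0.002, 0.002, 0.001]
    - [0.002, 0.002, 0.001]
    - [0.002, 0.002, 0.001]
    - [0.002, 0.002, 0.001]

```text
clock: 5.92
tcp_pos: [0.5579, -0.2816, 0.267]
orientation: [-1.208, -1.211, 1.211]
contact_force: [0.6, -0.0, -1.1]
grip_width: 0.0405
```

```bash
python3 look.py w4
python3 - <<'E'
import cv2
a=cv2.imread('pics/w4_raw.png'); cv2.imwrite('pics/w4c.png',cv2.resize(a[150:300,180:330],None,fx=4,fy=4,interpolation=cv2.INTER_CUBIC))
E
```

```text
5.925 [ 0.5579 -0.2816  0.267 ] 1.573 0.04053823687887777
```

View pics/w4c.png

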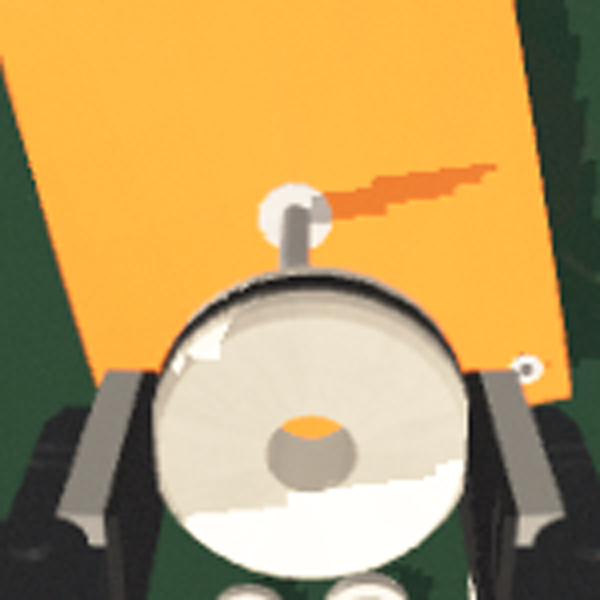

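Run:
```python
from h import *
import pickle
from bench import r
o=pickle.load(open('pics/w4.pkl','rb'))
b=wray(o,258,263.25,.103); p=wray(o,253.75,204,.0125)
print(b,p,b-p); t=o['tcp_pos'][:2]+p-b; print(t)
move(r.get_obs(),[t[0],t[1],.1905-.155],np.pi/2)
```

```text
[ 0.55673927 -0.28080706] [ 0.55724656 -0.28391416] [-0.00050729  0.0031071 ]
[ 0.55841752 -0.28466102]
shift [-0.009  0.256 -0.002] rot [ 0.     0.001 -0.   ] rows 1.2
```

step_arm:
  xyz:
    - [-0.01, 0, -0.002]
    - [-0.01, 0.06, -0.002]
    - [-0.01, 0.12, -0.002]
    - [-0.01, 0.15, -0.002]
    - [-0.01, 0.17, -0.002]
    - [-0.01, 0.17, -0.002]
  rotation:
    - [0, 0, 0]
    - [0, 0, 0]
    - [0, 0, 0]
    - [0, 0, 0]
    - [0, 0, 0]
    - [0, 0, 0]

```text
clock: 6.72
tcp_pos: [0.5584, -0.2849, 0.2157]
orientation: [-1.208, -1.21, 1.211]
contact_force: [0.5, -0.1, -1.1]
grip_width: 0.0406
```

```bash
python3 look.py w5
python3 - <<'E'
import cv2
a=cv2.imread('pics/w5_raw.png'); cv2.imwrite('pics/w5c.png',cv2.resize(a[150:300,180:330],None,fx=4,fy=4,interpolation=cv2.INTER_CUBIC))
E
```

```text
6.725 [ 0.5584 -0.2849  0.2157] 1.5725 0.04059277652145145
```

View pics/w5c.png

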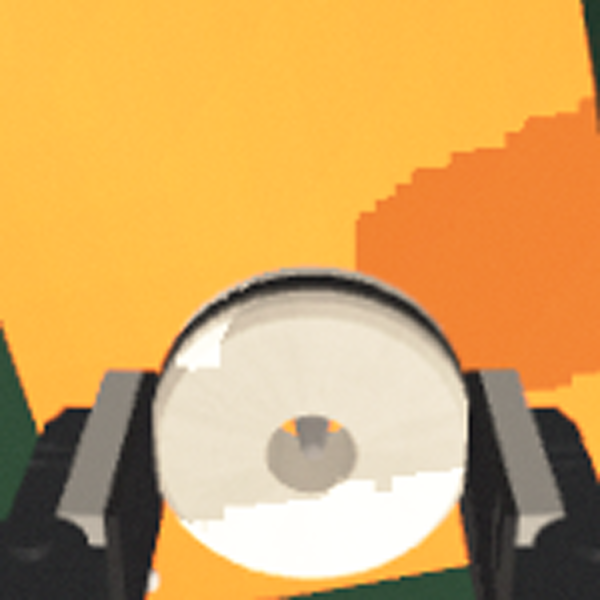

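step_arm:
  xyz:
    - [0, 0.03, 0]
    - [0, 0.06, 0]
    - [0, 0.08, 0]
    - [0, 0.082, 0]
    - [0, 0.082, 0]
  rotation:
    - [0, 0, 0]
    - [0, 0, 0]
    - [0, 0, 0]
    - [0, 0, 0]
    - [0, 0, 0]

```text
clock: 7.4
tcp_pos: [0.5586, -0.2851, 0.1916]
orientation: [-1.209, -1.211, 1.21]
contact_force: [0.3, -0.8, -0.9]
grip_width: 0.0407
```

step_arm:
  xyz:
    - [0, 0, 0]
    - [0, 0, 0]
    - [0, 0, 0]
    - [0, -0.02, 0]
    - [0, -0.15, 0]
    - [0, -0.3, 0]
    - [0, -0.3, 0]
  rotation:
    - [0, 0, 0]
    - [0, 0, 0]
    - [0, 0, 0]
    - [0, 0, 0]
    - [0, 0, 0]
    - [0, 0, 0]
    - [0, 0, 0]
  grip: 0.3

```text
clock: 8.28
tcp_pos: [0.5598, -0.286, 0.2859]
orientation: [-1.217, -1.214, 1.209]
contact_force: [0.6, -0.2, -0.6]
grip_width: 0.0599
```

```bash
python3 look.py w6
python3 - <<'E'
from bench import r
from h import *
move(r.get_obs(),[.6595,-.110,.09],np.pi/2)
E
```

```text
8.275 [ 0.5598 -0.286   0.2859] 1.5721 0.05985138062725406
shift [ 0.584  0.13  -0.335] rot [ 0.003  0.001 -0.001] rows 3.3
```

View pics/w6.png

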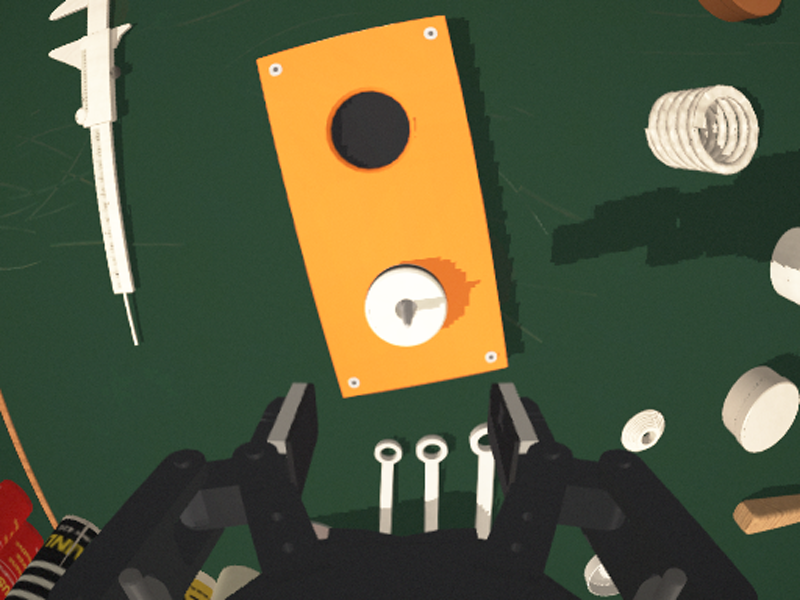

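step_arm:
  xyz:
    - [0.18, 0, -0.11]
    - [0.36, 0, -0.22]
    - [0.53, 0.05, -0.32]
    - [0.584, 0.13, -0.335]
    - [0.584, 0.13, -0.335]
    - [0.584, 0.13, -0.335]
    - [0.584, 0.13, -0.335]
  rotation:
    - [0.003, 0, 0]
    - [0.003, 0, 0]
    - [0.003, 0, 0]
    - [0.003, 0, 0]
    - [0.003, 0, 0]
    - [0.003, 0, 0]
    - [0.003, 0, 0]
  grip: 0.35

```text
clock: 9.2
tcp_pos: [0.6592, -0.1124, 0.246]
orientation: [-1.213, -1.207, 1.21]
contact_force: [-0.5, 0.0, 0.3]
grip_width: 0.0552
```

```bash
python3 look.py w7
python3 - <<'E'
from h import *
import pickle
o=pickle.load(open('pics/w6.pkl','rb'))
for k,u,v,z in [('pk',369,130,.012),('pist',406,306,.026),('TL',276,70,.012),('TR',430,34,.012),('BL',353,383,.012),('BR',491,357,.012)]:
    print(k,wray(o,u/1.5625,v/1.5625,z).round(4))
E
```

```text
9.2 [ 0.6592 -0.1124  0.246 ] 1.5693 0.05516391191452906
pk [ 0.4661 -0.3033]
pist [ 0.556  -0.2843]
TL [ 0.4315 -0.3518]
TR [ 0.4147 -0.2723]
BL [ 0.6092 -0.3154]
BR [ 0.5922 -0.2346]
```

View pics/w7.png

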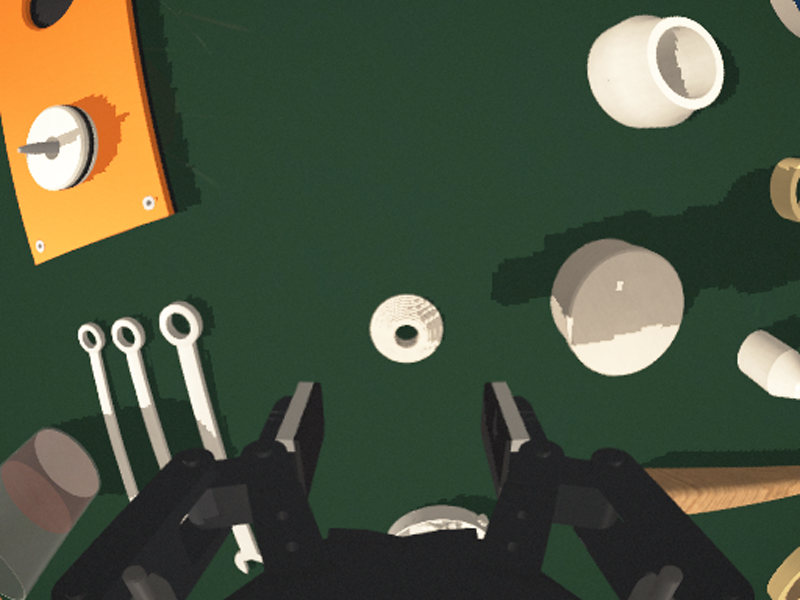

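Run:
```python
from h import *
import pickle
from bench import r
o=pickle.load(open('pics/w7.pkl','rb'))
a=wray(o,406/1.5625,329/1.5625,.001);b=wray(o,406/1.5625,334/1.5625,.010);print(a,b)
p=(a+b)/2
move(r.get_obs(),[p[0],p[1],.023],np.pi/2)
```

```text
[ 0.66056393 -0.11067192] [ 0.65956929 -0.11072823]
shift [ 0.005  0.227 -0.002] rot [ 0.001 -0.001 -0.002] rows 1.1
```

step_arm:
  xyz:
    - [0.005, 0.12, -0.002]
    - [0.005, 0.227, -0.002]
    - [0.005, 0.227, -0.002]
    - [0.005, 0.227, -0.002]
    - [0.005, 0.227, -0.002]
  rotation:
    - [0, 0, 0]
    - [0, 0, 0]
    - [0, 0, 0]
    - [0, 0, 0]
    - [0, 0, 0]

```text
clock: 9.88
tcp_pos: [0.6607, -0.1112, 0.1798]
orientation: [-1.215, -1.21, 1.208]
contact_force: [0.4, -0.1, 0.0]
grip_width: 0.0555
```

step_arm:
  xyz:
    - [0, 0, 0]
    - [0, 0, 0]
    - [0, 0, 0]
    - [0, 0, 0]
    - [0, 0, 0]
    - [0, 0, 0]
  rotation:
    - [0, 0, 0]
    - [0, 0, 0]
    - [0, 0, 0]
    - [0, 0, 0]
    - [0, 0, 0]
    - [0, 0, 0]
  grip: 1
  force: 40

```text
clock: 10.62
tcp_pos: [0.6613, -0.1114, 0.1815]
orientation: [-1.217, -1.211, 1.207]
contact_force: [-1.4, -0.2, 6.4]
grip_width: 0.0316
```

step_arm:
  xyz:
    - [0, -0.1, 0]
    - [0, -0.2, 0]
    - [0, -0.3, 0]
    - [0, -0.3, 0]
    - [0, -0.3, 0]
  rotation:
    - [0, 0, 0]
    - [0, 0, 0]
    - [0, 0, 0]
    - [0, 0, 0]
    - [0, 0, 0]

```text
clock: 11.25
tcp_pos: [0.6604, -0.1109, 0.2711]
orientation: [-1.216, -1.211, 1.208]
contact_force: [1.0, 0.7, -1.2]
grip_width: 0.0318
```

```bash
python3 look.py w8
python3 - <<'E'
import cv2
from bench import r
from h import *
a=cv2.imread('pics/w8_raw.png'); cv2.imwrite('pics/w8c.png',cv2.resize(a[205:325,200:320],None,fx=5,fy=5,interpolation=cv2.INTER_CUBIC))
move(r.get_obs(),[.5575,-.284,.125],np.pi/2)
E
```

```text
11.25 [ 0.6604 -0.1109  0.2711] 1.5694 0.031768764994139345
shift [-0.578 -0.032  0.342] rot [ 0.003 -0.001 -0.002] rows 3.2
```

View pics/w8c.png

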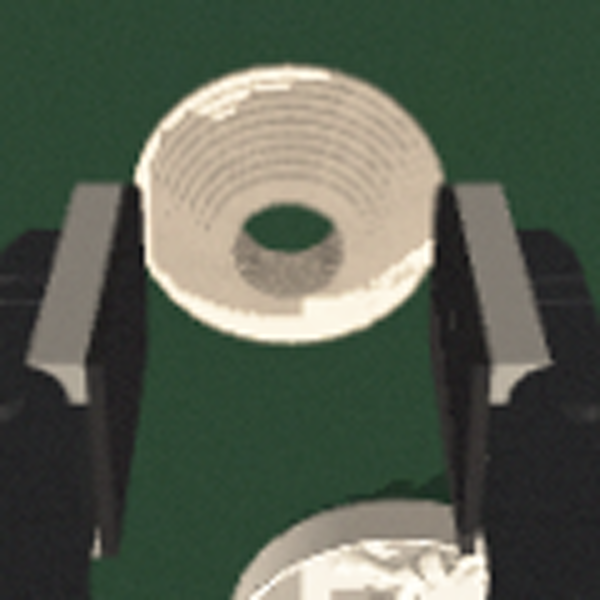

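Run:
```python
from h import *
import pickle
o=pickle.load(open('pics/w8.pkl','rb'))
print(wray(o,257.8,255,.0996),wray(o,200+290/5,205+203/5,.0906), o['tcp_pos'])
for y in (62,343): print(wray(o,258,205+y/5,.0906))
```

```text
[ 0.65938898 -0.11069527] [ 0.65846708 -0.11058253] [ 0.66041567 -0.1108979   0.27105365]
[ 0.64107891 -0.11056172]
[ 0.67760513 -0.11060275]
```

step_arm:
  xyz:
    - [0, -0.03, 0]
    - [-0.19, -0.032, 0.11]
    - [-0.38, -0.032, 0.22]
    - [-0.575, -0.032, 0.338]
    - [-0.575, -0.032, 0.338]
    - [-0.575, -0.032, 0.338]
    - [-0.575, -0.032, 0.338]
  rotation:
    - [0.003, 0, 0]
    - [0.003, 0, 0]
    - [0.003, 0, 0]
    - [0.003, 0, 0]
    - [0.003, 0, 0]
    - [0.003, 0, 0]
    - [0.003, 0, 0]

```text
clock: 12.18
tcp_pos: [0.5599, -0.2811, 0.2799]
orientation: [-1.209, -1.21, 1.211]
contact_force: [0.4, 1.2, -1.0]
grip_width: 0.0316
```

```bash
python3 look.py w9
python3 - <<'E'
import cv2
a=cv2.imread('pics/w9_raw.png'); cv2.imwrite('pics/w9c.png',cv2.resize(a[150:300,180:330],None,fx=4,fy=4,interpolation=cv2.INTER_CUBIC))
E
```

```text
12.175 [ 0.5599 -0.2811  0.2799] 1.5724 0.03157760874060188
```

View pics/w9c.png

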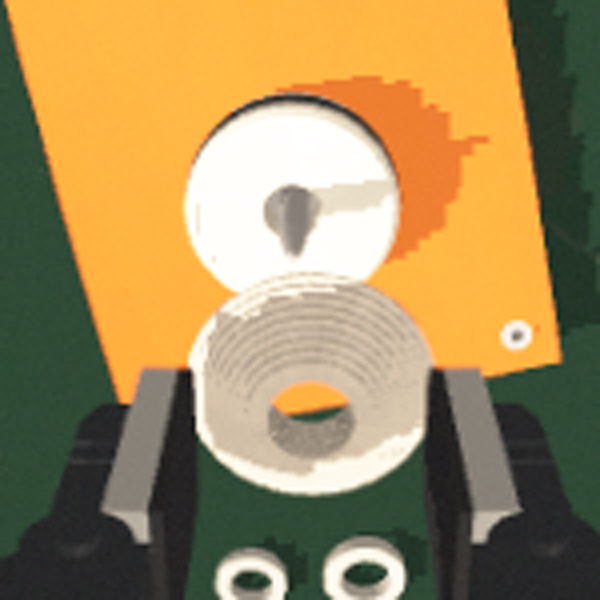

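Run:
```python
from h import *
import pickle
from bench import r
o=pickle.load(open('pics/w9.pkl','rb'))
b=wray(o,258,255,.1084); p=wray(o,254,213,.051); q=wray(o,253,202.75,.026)
print(b,p,q); t=o['tcp_pos'][:2]+[.5575,-.284]-b; print(t)
move(r.get_obs(),[t[0],t[1],.228-.155],np.pi/2)
```

```text
[ 0.5579579  -0.28052011] [ 0.55653547 -0.28327361] [ 0.55780813 -0.28433973]
[ 0.55944561 -0.28455094]
shift [-0.012  0.173  0.002] rot [-0.     0.001 -0.001] rows 0.8
```

step_arm:
  xyz:
    - [-0.011, 0, 0.003]
    - [-0.011, 0.06, 0.003]
    - [-0.011, 0.12, 0.003]
    - [-0.011, 0.16, 0.003]
    - [-0.011, 0.193, 0.003]
    - [-0.011, 0.193, 0.003]
  rotation:
    - [0, 0, 0]
    - [0, 0, 0]
    - [0, 0, 0]
    - [0, 0, 0]
    - [0, 0, 0]
    - [0, 0, 0]

```text
clock: 12.98
tcp_pos: [0.5588, -0.2842, 0.2209]
orientation: [-1.208, -1.209, 1.212]
contact_force: [0.4, 1.2, -0.4]
grip_width: 0.0315
```

```bash
python3 look.py w10
python3 - <<'E'
import cv2
a=cv2.imread('pics/w10_raw.png'); cv2.imwrite('pics/w10c.png',cv2.resize(a[150:300,180:330],None,fx=4,fy=4,interpolation=cv2.INTER_CUBIC))
E
```

```text
12.975 [ 0.5588 -0.2842  0.2209] 1.5728 0.031537675736912664
```

View pics/w10c.png

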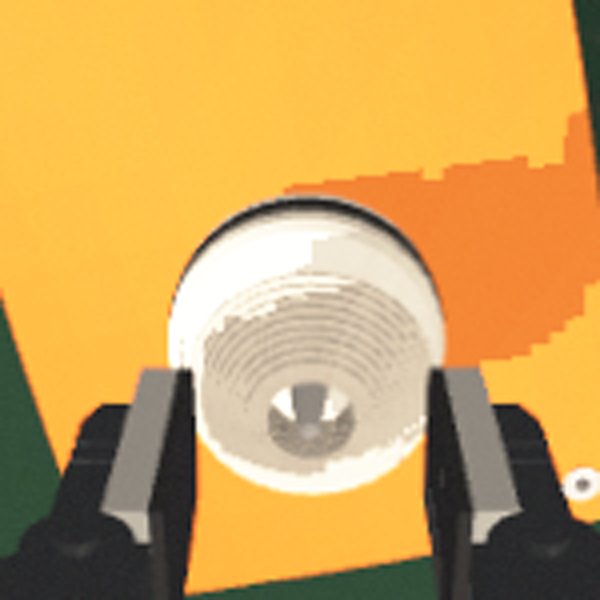

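step_arm:
  xyz:
    - [0, 0.02, 0]
    - [0, 0.035, 0]
    - [0, 0.045, 0]
    - [0, 0.045, 0]
  rotation:
    - [0, 0, 0]
    - [0, 0, 0]
    - [0, 0, 0]
    - [0, 0, 0]

```text
clock: 13.52
tcp_pos: [0.559, -0.2844, 0.2082]
orientation: [-1.209, -1.21, 1.212]
contact_force: [0.3, 0.1, 0.1]
grip_width: 0.0316
```

step_arm:
  xyz:
    - [0, 0, 0]
    - [0, 0, 0]
    - [0, 0, 0]
    - [0, -0.02, 0]
    - [0, -0.15, 0]
    - [0, -0.3, 0]
    - [0, -0.3, 0]
  rotation:
    - [0, 0, 0]
    - [0, 0, 0]
    - [0, 0, 0]
    - [0, 0, 0]
    - [0, 0, 0]
    - [0, 0, 0]
    - [0, 0, 0]
  grip: 0.4

```text
clock: 14.4
tcp_pos: [0.5603, -0.2853, 0.3026]
orientation: [-1.216, -1.213, 1.21]
contact_force: [0.5, 0.1, 0.4]
grip_width: 0.0511
```

```bash
python3 look.py w11
python3 - <<'E'
from bench import r
from h import *
move(r.get_obs(),[.640,-.1,.145],np.pi/2)
E
```

```text
14.4 [ 0.5603 -0.2853  0.3026] 1.5724 0.051139344415293525
shift [ 0.615  0.001 -0.269] rot [ 0.002  0.001 -0.002] rows 3.2
```

View pics/w11.png

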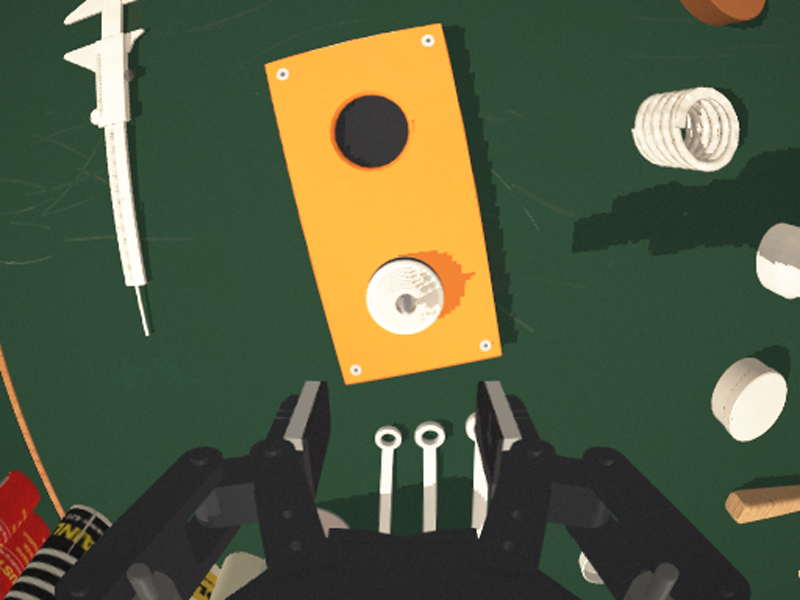

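step_arm:
  xyz:
    - [0.2, 0, -0.09]
    - [0.4, 0, -0.18]
    - [0.6, 0, -0.26]
    - [0.8, 0, -0.35]
    - [1, 0, -0.36]
    - [1, 0, -0.36]
    - [1, 0, -0.36]
  rotation:
    - [0.002, 0, 0]
    - [0.002, 0, 0]
    - [0.002, 0, 0]
    - [0.002, 0, 0]
    - [0.002, 0, 0]
    - [0.002, 0, 0]
    - [0.002, 0, 0]

```text
clock: 15.32
tcp_pos: [0.6666, 0.0163, 0.2988]
orientation: [-1.208, -1.209, 1.215]
contact_force: [-0.2, 0.3, 0.8]
grip_width: 0.0514
```

```bash
python3 look.py w12
python3 - <<'E'
from bench import r
from h import *
move(r.get_obs(),[.676,.108,.09],np.pi/2)
E
```

```text
15.325 [0.6666 0.0163 0.2988] 1.5744 0.05136686650990419
shift [ 0.313  0.179 -0.032] rot [-0.001  0.001 -0.002] rows 1.7
```

View pics/w12.png

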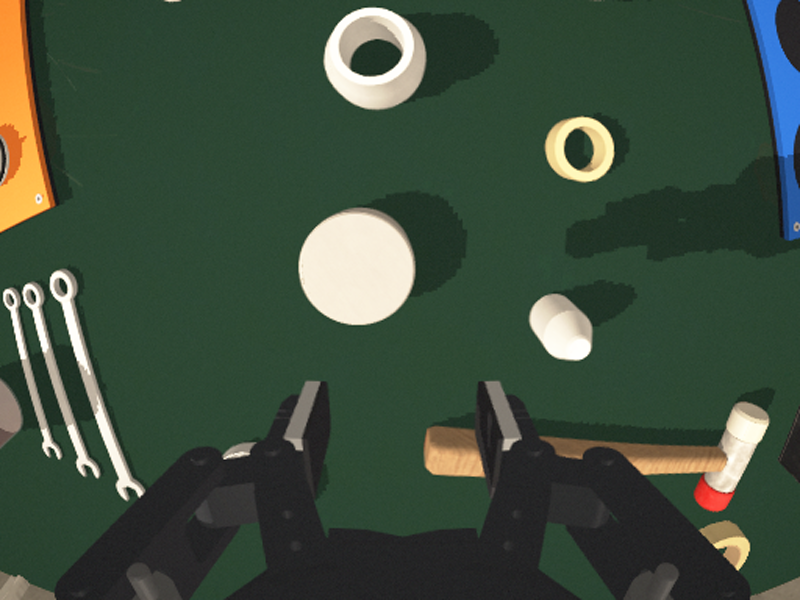

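Run:
```python
from h import *
import pickle
from bench import r
o=pickle.load(open('pics/w12.pkl','rb'))
print(wray(o,578/1.5625,347/1.5625,.052),wray(o,551/1.5625,312/1.5625,.005),wray(o,440/1.5625,455/1.5625,.02))
```

```text
[0.67852888 0.10959249] [0.67521721 0.10825711] [0.76961128 0.04121504]
```

step_arm:
  xyz:
    - [0.2, 0, -0.02]
    - [0.315, 0.05, -0.035]
    - [0.315, 0.15, -0.035]
    - [0.315, 0.3, -0.035]
    - [0.315, 0.376, -0.035]
    - [0.315, 0.376, -0.035]
    - [0.315, 0.376, -0.035]
  rotation:
    - [0, 0, 0]
    - [0, 0, 0]
    - [0, 0, 0]
    - [0, 0, 0]
    - [0, 0, 0]
    - [0, 0, 0]
    - [0, 0, 0]

```text
clock: 16.25
tcp_pos: [0.6778, 0.1076, 0.1876]
orientation: [-1.213, -1.208, 1.211]
contact_force: [-0.0, 0.5, -0.1]
grip_width: 0.0511
```

step_arm:
  xyz:
    - [0, 0, 0]
    - [0, 0, 0]
    - [0, 0, 0]
    - [0, 0, 0]
    - [0, 0, 0]
    - [0, 0, 0]
  rotation:
    - [0, 0, 0]
    - [0, 0, 0]
    - [0, 0, 0]
    - [0, 0, 0]
    - [0, 0, 0]
    - [0, 0, 0]
  grip: 1

```text
clock: 17.0
tcp_pos: [0.6787, 0.1077, 0.1897]
orientation: [-1.215, -1.211, 1.209]
contact_force: [-1.2, 0.9, 6.1]
grip_width: 0.0282
```

step_arm:
  xyz:
    - [0, -0.1, 0]
    - [0, -0.2, 0]
    - [0, -0.36, 0]
    - [0, -0.36, 0]
    - [0, -0.36, 0]
  rotation:
    - [0, 0, 0]
    - [0, 0, 0]
    - [0, 0, 0]
    - [0, 0, 0]
    - [0, 0, 0]

```text
clock: 17.62
tcp_pos: [0.6779, 0.108, 0.2978]
orientation: [-1.214, -1.211, 1.209]
contact_force: [-0.1, 0.6, -1.7]
grip_width: 0.028
```

```bash
python3 look.py w13
python3 - <<'E'
from bench import r
from h import *
move(r.get_obs(),[.466,-.3015,.145],np.pi/2)
E
```

```text
17.625 [0.6779 0.108  0.2978] 1.5707 0.027952465664028765
shift [-1.365 -0.008  0.705] rot [ 0.001 -0.    -0.002] rows 7.4
```

View pics/w13.png

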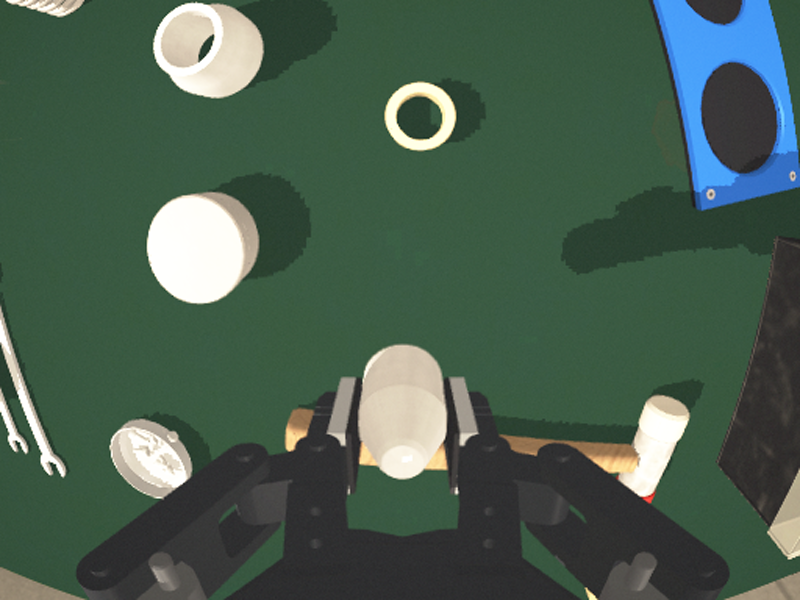

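step_arm:
  xyz:
    - [-0.18, 0, 0.09]
    - [-0.36, 0, 0.18]
    - [-0.54, 0, 0.27]
    - [-0.72, 0, 0.36]
    - [-0.9, 0, 0.45]
    - [-0.95, 0, 0.5]
    - [-0.95, 0, 0.5]
    - [-0.95, 0, 0.5]
  rotation:
    - [0, 0, 0]
    - [0, 0, 0]
    - [0, 0, 0]
    - [0, 0, 0]
    - [0, 0, 0]
    - [0, 0, 0]
    - [0, 0, 0]
    - [0, 0, 0]

```text
clock: 18.68
tcp_pos: [0.5285, -0.1751, 0.2968]
orientation: [-1.211, -1.212, 1.212]
contact_force: [0.3, 0.4, -1.4]
grip_width: 0.028
```

Run:
```python
from bench import r
from h import *
import pickle
o=pickle.load(open('pics/w13.pkl','rb'))
print(wray(o,403/1.5625,462/1.5625,.160),o['tcp_pos'])
move(r.get_obs(),[.466,-.3015,.11],np.pi/2)
```

```text
[0.67824948 0.1082947 ] [0.67790292 0.10803729 0.29776207]
shift [-0.421  0.106  0.209] rot [ 0.001  0.002 -0.001] rows 2.3
```

step_arm:
  xyz:
    - [-0.15, 0, 0.07]
    - [-0.3, 0.05, 0.15]
    - [-0.421, 0.106, 0.209]
    - [-0.421, 0.106, 0.209]
    - [-0.421, 0.106, 0.209]
    - [-0.421, 0.106, 0.209]
  rotation:
    - [0, 0, 0]
    - [0, 0, 0]
    - [0, 0, 0]
    - [0, 0, 0]
    - [0, 0, 0]
    - [0, 0, 0]

```text
clock: 19.42
tcp_pos: [0.4677, -0.2998, 0.2653]
orientation: [-1.21, -1.215, 1.213]
contact_force: [0.5, -0.5, -0.7]
grip_width: 0.028
```

```bash
python3 look.py w14
python3 - <<'E'
from bench import r
from h import *
move(r.get_obs(),[.466,-.3020,.1965-.155],np.pi/2)
E
```

```text
19.425 [ 0.4677 -0.2998  0.2653] 1.5768 0.028023050146157205
shift [-0.006  0.23   0.006] rot [ 0.002  0.004 -0.001] rows 1.1
```

View pics/w14.png

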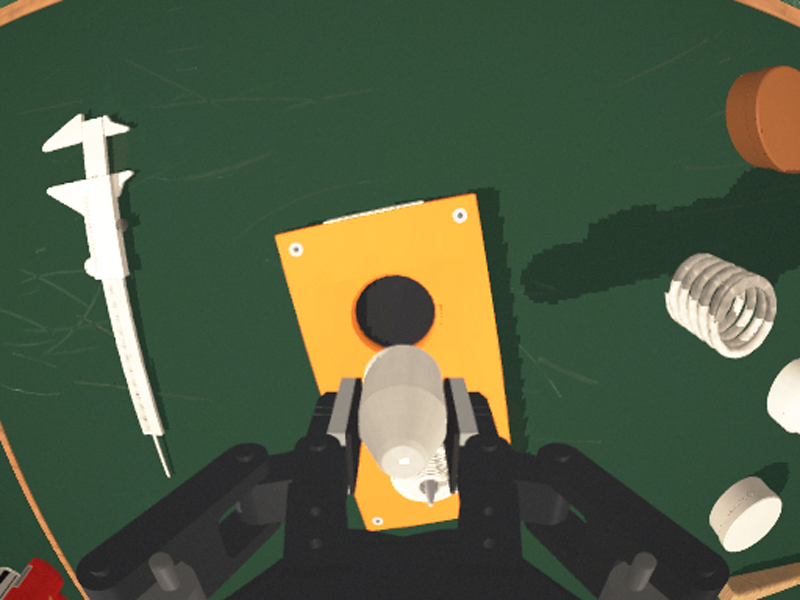

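Run:
```python
from bench import r
from h import *
import pickle
o=pickle.load(open('pics/w14.pkl','rb'))
p=wray(o,394/1.5625,312/1.5625,.012);print(p, wray(o,396.5/1.5625,310/1.5625,.006))
o=r.get_obs(); move(o,[p[0],p[1],.1965-.155],np.pi/2)
```

```text
[ 0.46364696 -0.30384559] [ 0.46466745 -0.3026501 ]
shift [-0.012  0.23   0.014] rot [ 0.002  0.004 -0.001] rows 1.1
```

step_arm:
  xyz:
    - [-0.01, 0.05, 0.01]
    - [-0.01, 0.13, 0.01]
    - [-0.01, 0.19, 0.01]
    - [-0.01, 0.23, 0.01]
    - [-0.01, 0.232, 0.01]
    - [-0.01, 0.232, 0.01]
  rotation:
    - [0.002, 0.004, 0]
    - [0.002, 0.004, 0]
    - [0.002, 0.004, 0]
    - [0.002, 0.004, 0]
    - [0.002, 0.004, 0]
    - [0.002, 0.004, 0]

```text
clock: 20.23
tcp_pos: [0.4648, -0.3033, 0.1956]
orientation: [-1.211, -1.208, 1.21]
contact_force: [-0.5, -0.2, -1.8]
grip_width: 0.0282
```

step_arm:
  xyz:
    - [0, 0, 0]
    - [0, 0, 0]
    - [0, 0, 0]
    - [0, -0.02, 0]
    - [0, -0.15, 0]
    - [0, -0.3, 0]
    - [0, -0.3, 0]
  rotation:
    - [0, 0, 0]
    - [0, 0, 0]
    - [0, 0, 0]
    - [0, 0, 0]
    - [0, 0, 0]
    - [0, 0, 0]
    - [0, 0, 0]
  grip: 0.4

```text
clock: 21.1
tcp_pos: [0.4658, -0.304, 0.2893]
orientation: [-1.218, -1.211, 1.209]
contact_force: [0.2, -0.1, -0.6]
grip_width: 0.0512
```

```bash
python3 look.py w15
python3 - <<'E'
from bench import r
from h import *
move(r.get_obs(),[.5285,.0005,.13],np.pi/2)
E
```

```text
21.1 [ 0.4658 -0.304   0.2893] 1.5699 0.05120105278122588
shift [ 1.013  0.005 -0.21 ] rot [ 0.002 -0.    -0.002] rows 5.0
```

View pics/w15.png

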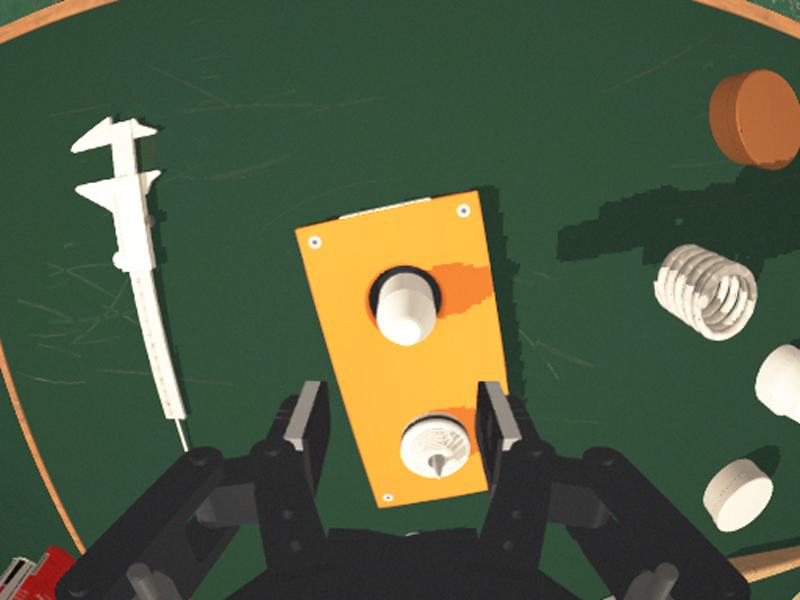

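step_arm:
  xyz:
    - [0.2, 0, -0.04]
    - [0.4, 0, -0.08]
    - [0.6, 0, -0.12]
    - [0.8, 0, -0.16]
    - [1, 0, -0.21]
    - [1, 0, -0.21]
    - [1, 0, -0.21]
    - [1, 0, -0.21]
  rotation:
    - [0.002, 0, 0]
    - [0.002, 0, 0]
    - [0.002, 0, 0]
    - [0.002, 0, 0]
    - [0.002, 0, 0]
    - [0.002, 0, 0]
    - [0.002, 0, 0]
    - [0.002, 0, 0]
  grip: 0.05

```text
clock: 22.15
tcp_pos: [0.5279, -0.0051, 0.2862]
orientation: [-1.213, -1.204, 1.21]
contact_force: [-0.8, 0.5, 1.0]
grip_width: 0.0813
```

```bash
python3 look.py w16
```

```text
22.15 [ 0.5279 -0.0051  0.2862] 1.5675 0.08126669161577807
```

View pics/w16.png

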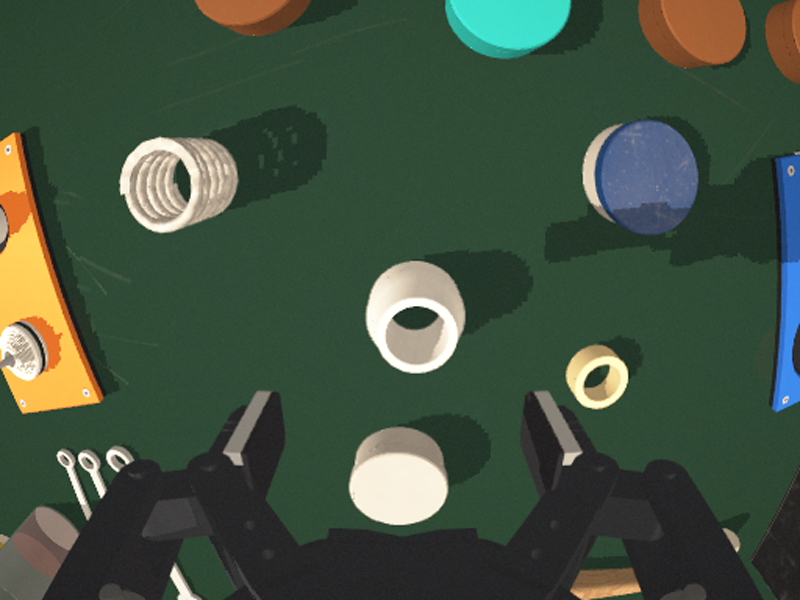

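Run:
```python
from bench import r
from h import *
import pickle
o=pickle.load(open('pics/w16.pkl','rb'))
p=wray(o,420/1.5625,335/1.5625,.048);print(p, wray(o,415.5/1.5625,311/1.5625,.018))
o=r.get_obs(); move(o,[p[0],p[1],.187-.155],np.pi/2)
```

```text
[0.52926234 0.00300731] [0.52749055 0.00156172]
shift [ 0.028  0.331 -0.004] rot [-0.    -0.002 -0.002] rows 1.6
```

step_arm:
  xyz:
    - [0.025, 0.05, -0.003]
    - [0.025, 0.2, -0.003]
    - [0.025, 0.331, -0.003]
    - [0.025, 0.331, -0.003]
    - [0.025, 0.331, -0.003]
    - [0.025, 0.331, -0.003]
  rotation:
    - [0, 0, 0]
    - [0, 0, 0]
    - [0, 0, 0]
    - [0, 0, 0]
    - [0, 0, 0]
    - [0, 0, 0]

```text
clock: 22.95
tcp_pos: [0.5296, 0.0019, 0.1885]
orientation: [-1.215, -1.206, 1.208]
contact_force: [-0.2, -0.1, 0.3]
grip_width: 0.0812
```

step_arm:
  xyz:
    - [0, 0, 0]
    - [0, 0, 0]
    - [0, 0, 0]
    - [0, 0, 0]
    - [0, 0, 0]
    - [0, 0, 0]
  rotation:
    - [0, 0, 0]
    - [0, 0, 0]
    - [0, 0, 0]
    - [0, 0, 0]
    - [0, 0, 0]
    - [0, 0, 0]
  grip: 1

```text
clock: 23.7
tcp_pos: [0.5301, 0.0019, 0.1897]
orientation: [-1.216, -1.208, 1.207]
contact_force: [-1.9, 0.1, 9.2]
grip_width: 0.052
```

step_arm:
  xyz:
    - [0, -0.1, 0]
    - [0, -0.2, 0]
    - [0, -0.33, 0]
    - [0, -0.33, 0]
    - [0, -0.33, 0]
  rotation:
    - [0, 0, 0]
    - [0, 0, 0]
    - [0, 0, 0]
    - [0, 0, 0]
    - [0, 0, 0]

```text
clock: 24.32
tcp_pos: [0.5293, 0.0024, 0.2883]
orientation: [-1.216, -1.208, 1.207]
contact_force: [-0.0, -0.2, -2.1]
grip_width: 0.0519
```

```bash
python3 look.py w17
python3 - <<'E'
from bench import r
from h import *
move(r.get_obs(),[.4625,.305,.125],np.pi/2)
E
```

```text
24.325 [0.5293 0.0024 0.2883] 1.5672 0.05185081859226766
shift [1.008 0.022 0.226] rot [ 0.002 -0.002 -0.002] rows 5.0
```

View pics/w17.png

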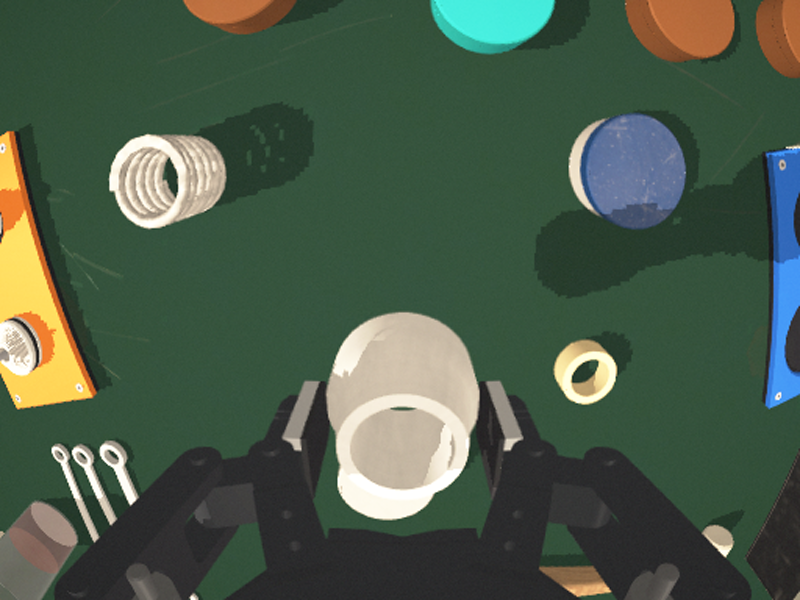

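step_arm:
  xyz:
    - [0.2, 0, 0.05]
    - [0.4, 0, 0.1]
    - [0.6, 0, 0.15]
    - [0.8, 0, 0.2]
    - [1, 0.02, 0.226]
    - [1, 0.02, 0.226]
    - [1, 0.02, 0.226]
    - [1, 0.02, 0.226]
  rotation:
    - [0.002, 0, 0]
    - [0.002, 0, 0]
    - [0.002, 0, 0]
    - [0.002, 0, 0]
    - [0.002, 0, 0]
    - [0.002, 0, 0]
    - [0.002, 0, 0]
    - [0.002, 0, 0]

```text
clock: 25.38
tcp_pos: [0.4628, 0.3007, 0.2801]
orientation: [-1.215, -1.201, 1.209]
contact_force: [-0.3, -0.2, -1.0]
grip_width: 0.0519
```

```bash
python3 look.py w18
python3 - <<'E'
from bench import r
from h import *
import pickle
o=pickle.load(open('pics/w17.pkl','rb'))
print(wray(o,402.5/1.5625,443/1.5625,.1466),o['tcp_pos'])
E
```

```text
25.375 [0.4628 0.3007 0.2801] 1.5645 0.0518963494525438
[0.52562382 0.00245865] [0.5292653  0.00236174 0.28832822]
```

View pics/w18.png

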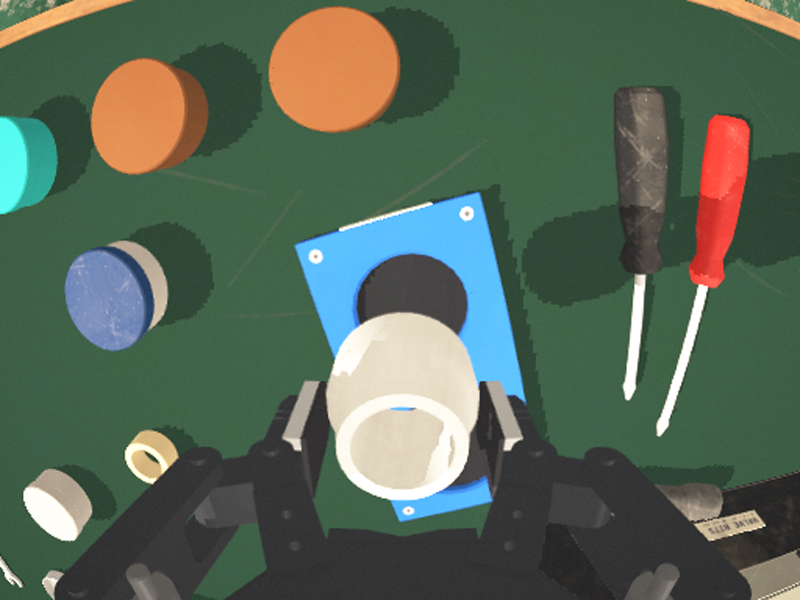

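```bash
python3 - <<'E'
from bench import r
from h import *
import pickle
o=pickle.load(open('pics/w17.pkl','rb'))
print('base near edge',wray(o,402.5/1.5625,313/1.5625,.0986))
o=pickle.load(open('pics/w18.pkl','rb'))
print('base near edge',wray(o,402.5/1.5625,313/1.5625,.0904),'top',wray(o,402.5/1.5625,443/1.5625,.1384),o['tcp_pos'])
for u,v in [(411,252.5),(354,310),(468,305),(316,257),(466,214),(408,511)]: print(wray(o,u/1.5625,v/1.5625,.012))
E
python3 - <<'E'
import cv2
a=cv2.imread('pics/w18_raw.png'); cv2.imwrite('pics/w18c.png',cv2.resize(a[110:230,190:350],None,fx=5,fy=5,interpolation=cv2.INTER_CUBIC))
E
```

```text
base near edge [0.50310719 0.0024963 ]
base near edge [0.4356538  0.30055244] top [0.45836646 0.30054172] [0.46276881 0.30069572 0.28007424]
[0.42997009 0.30478403]
[0.46138342 0.27392344]
[0.45888387 0.33555454]
[0.43175613 0.25477991]
[0.40967883 0.33307173]
[0.60695986 0.30296714]
```

View pics/w18c.png

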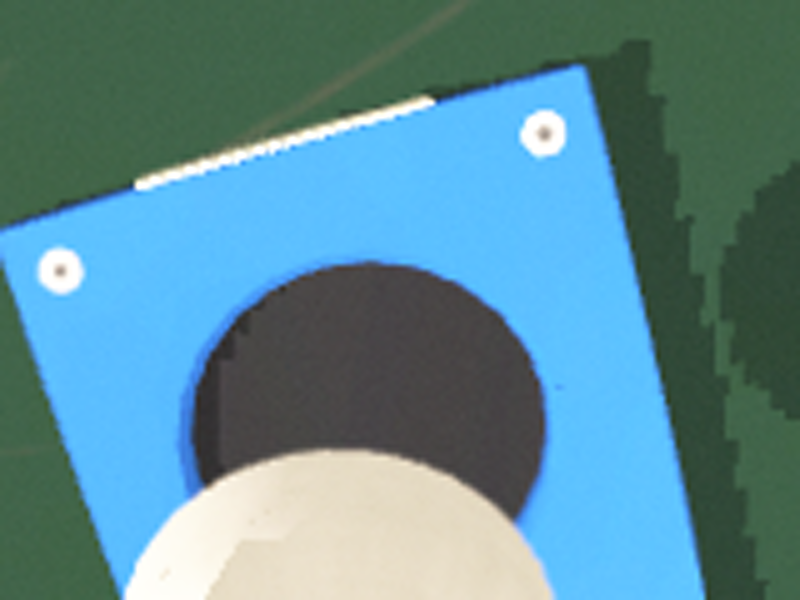

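Run:
```python
from bench import r
from h import *
import pickle
o=pickle.load(open('pics/w16.pkl','rb'))
print('standing: base c',wray(o,415.5/1.5625,261/1.5625,.0)+[.0265,0],'top',wray(o,420/1.5625,336/1.5625,.048))
for n,z,uc in (('w16',.048,(420,298,374)),('w17',.1466,(402.5,393,499))):
    o=pickle.load(open(f'pics/{n}.pkl','rb'))
    a=[wray(o,uc[0]/1.5625,v/1.5625,z) for v in uc[1:]]; print(n,a,(a[0]+a[1])/2)
```

```text
standing: base c [0.53051854 0.00190215] top [0.52978158 0.00301245]
w16 [array([0.51063224, 0.0028412 ]), array([0.55026184, 0.0032358 ])] [0.53044704 0.0030385 ]
w17 [array([0.50891693, 0.00252153]), array([0.54773497, 0.00237706])] [0.52832595 0.0024493 ]
```

Run:
```python
from bench import r
from h import *
o=r.get_obs(); move(o,[.4622,.305,.1962-.155],np.pi/2)
```

```text
shift [0.015 0.28  0.002] rot [-0.001 -0.004 -0.003] rows 1.3
```

step_arm:
  xyz:
    - [0.015, 0.08, 0.002]
    - [0.015, 0.16, 0.002]
    - [0.015, 0.22, 0.002]
    - [0.015, 0.26, 0.002]
    - [0.015, 0.281, 0.002]
    - [0.015, 0.281, 0.002]
  rotation:
    - [0, -0.004, -0.003]
    - [0, -0.004, -0.003]
    - [0, -0.004, -0.003]
    - [0, -0.004, -0.003]
    - [0, -0.004, -0.003]
    - [0, -0.004, -0.003]

```text
clock: 26.18
tcp_pos: [0.4625, 0.305, 0.1962]
orientation: [-1.208, -1.209, 1.209]
contact_force: [0.5, -0.2, -1.8]
grip_width: 0.0522
```

step_arm:
  xyz:
    - [0, 0, 0]
    - [0, 0, 0]
    - [0, 0, 0]
    - [0, -0.02, 0]
    - [0, -0.15, 0]
    - [0, -0.3, 0]
    - [0, -0.33, 0]
    - [0, -0.33, 0]
  rotation:
    - [0, 0, 0]
    - [0, 0, 0]
    - [0, 0, 0]
    - [0, 0, 0]
    - [0, 0, 0]
    - [0, 0, 0]
    - [0, 0, 0]
    - [0, 0, 0]
  grip: 0.05

```text
clock: 27.18
tcp_pos: [0.4625, 0.305, 0.2958]
orientation: [-1.208, -1.21, 1.208]
contact_force: [-0.4, -0.9, -1.1]
grip_width: 0.0811
```

```bash
python3 look.py w19
python3 - <<'E'
from bench import r
from h import *
move(r.get_obs(),[.450,.125,.125],np.pi/2)
E
```

```text
27.175 [0.4625 0.305  0.2958] 1.5706 0.08107038102609829
shift [-0.599  0.049  0.041] rot [-0.001 -0.     0.   ] rows 2.9
```

View pics/w19.png

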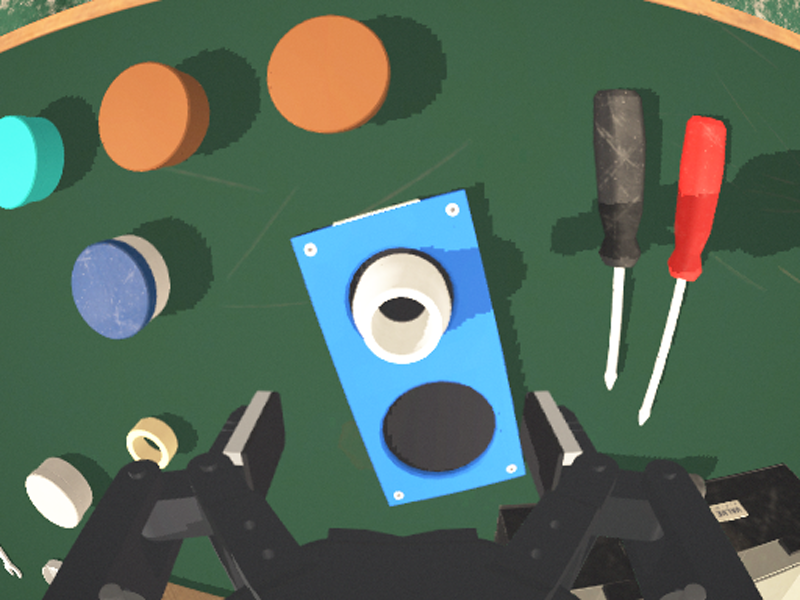

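step_arm:
  xyz:
    - [-0.2, 0, 0.01]
    - [-0.4, 0, 0.03]
    - [-0.595, 0.045, 0.041]
    - [-0.595, 0.045, 0.041]
    - [-0.595, 0.045, 0.041]
    - [-0.595, 0.045, 0.041]
  rotation:
    - [0, 0, 0]
    - [0, 0, 0]
    - [0, 0, 0]
    - [0, 0, 0]
    - [0, 0, 0]
    - [0, 0, 0]
  grip: 0

```text
clock: 27.98
tcp_pos: [0.4499, 0.1277, 0.2809]
orientation: [-1.206, -1.21, 1.211]
contact_force: [0.8, 1.0, 0.2]
grip_width: 0.0855
```

```bash
python3 look.py w20
python3 - <<'E'
from h import *
import pickle
o=pickle.load(open('pics/w19.pkl','rb'))
print('L',wray(o,439/1.5625,428/1.5625,.012),'drv top',[wray(o,402/1.5625,v/1.5625,.054) for v in (287,364)])
E
```

```text
27.975 [0.4499 0.1277 0.2809] 1.573 0.08547607827784386
L [0.54806789 0.32983897] drv top [array([0.44118527, 0.30589338]), array([0.4813064 , 0.30585681])]
```

View pics/w20.png

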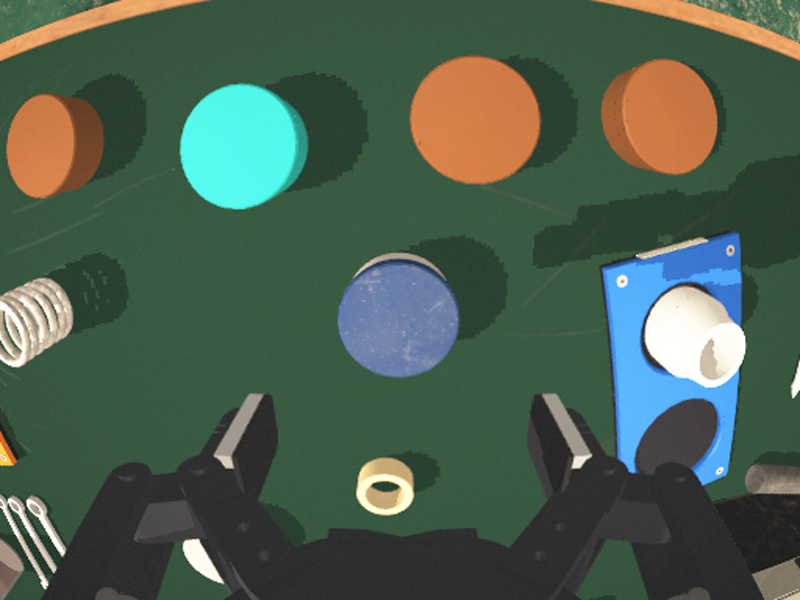

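Run:
```python
from bench import r
from h import *
o=r.get_obs(); p=wray(o,399/1.5625,318/1.5625,.032); print(p); move(o,[p[0],p[1],.187-.155],np.pi/2)
```

```text
[0.44642399 0.12688077]
shift [-0.003  0.313  0.011] rot [-0.001  0.001  0.   ] rows 1.5
```

step_arm:
  xyz:
    - [-0.003, 0.1, 0.006]
    - [-0.003, 0.22, 0.006]
    - [-0.003, 0.313, 0.006]
    - [-0.003, 0.313, 0.006]
    - [-0.003, 0.313, 0.006]
  rotation:
    - [0, 0, 0]
    - [0, 0, 0]
    - [0, 0, 0]
    - [0, 0, 0]
    - [0, 0, 0]

```text
clock: 28.65
tcp_pos: [0.4484, 0.1275, 0.1878]
orientation: [-1.206, -1.212, 1.211]
contact_force: [-0.8, -0.6, -1.4]
grip_width: 0.0859
```

step_arm:
  xyz:
    - [0, 0, 0]
    - [0, 0, 0]
    - [0, 0, 0]
    - [0, 0, 0]
    - [0, 0, 0]
  rotation:
    - [0, 0, 0]
    - [0, 0, 0]
    - [0, 0, 0]
    - [0, 0, 0]
    - [0, 0, 0]
  grip: 1

```text
clock: 29.28
tcp_pos: [0.449, 0.1278, 0.1893]
orientation: [-1.207, -1.214, 1.209]
contact_force: [-2.7, -0.5, 9.7]
grip_width: 0.0611
```

step_arm:
  xyz:
    - [0, -0.1, 0]
    - [0, -0.2, 0]
    - [0, -0.35, 0]
    - [0, -0.35, 0]
    - [0, -0.35, 0]
  rotation:
    - [0, 0, 0]
    - [0, 0, 0]
    - [0, 0, 0]
    - [0, 0, 0]
    - [0, 0, 0]

```text
clock: 29.9
tcp_pos: [0.4484, 0.1275, 0.2943]
orientation: [-1.207, -1.214, 1.209]
contact_force: [-0.2, 0.0, -2.3]
grip_width: 0.0603
```

```bash
python3 look.py w21
python3 - <<'E'
from bench import r
from h import *
move(r.get_obs(),[.551,.330,.13],np.pi/2)
E
```

```text
29.9 [0.4484 0.1275 0.2943] 1.5742 0.06030997160765867
shift [ 0.674  0.031 -0.345] rot [0.    0.002 0.001] rows 3.6
```

View pics/w21.png

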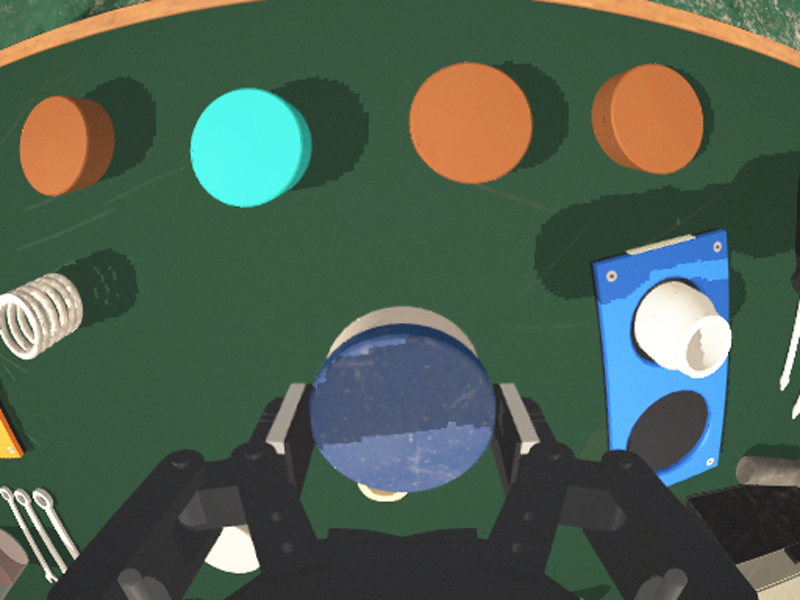

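Run:
```python
from h import *
import pickle
o=pickle.load(open('pics/w21.pkl','rb'))
a=[wray(o,403/1.5625,v/1.5625,.137) for v in (322,493)]; print(a,(a[0]+a[1])/2,o['tcp_pos'])
o=pickle.load(open('pics/w19.pkl','rb'))
for u,v in ((500,508),(785,465),(690,480)):
  for z in (0,.06,.1,.12): print(u,v,z,wray(o,u/1.5625,v/1.5625,z).round(3))
for z in (.08,.1,.12): print(ray('scene',292/1.5,352/1.5,z),ray('side',412/1.5,180/1.5,z))
```

```text
[array([0.41318306, 0.12855503]), array([0.47796311, 0.12879212])] [0.44557308 0.12867357] [0.4484464  0.12752112 0.29432082]
500 508 0 [0.634 0.382]
500 508 0.06 [0.576 0.365]
500 508 0.1 [0.538 0.353]
500 508 0.12 [0.519 0.347]
785 465 0 [0.637 0.688]
785 465 0.06 [0.578 0.601]
785 465 0.1 [0.539 0.543]
785 465 0.12 [0.52  0.514]
690 480 0 [0.629 0.556]
690 480 0.06 [0.572 0.499]
690 480 0.1 [0.534 0.461]
690 480 0.12 [0.516 0.442]
[0.63843986 0.31613327] [0.63920357 0.61134314]
[0.63153845 0.34802701] [0.62713289 0.53155893]
[0.62463703 0.37992075] [0.61506221 0.45177472]
```

step_arm:
  xyz:
    - [0.18, 0, -0.09]
    - [0.36, 0, -0.18]
    - [0.54, 0, -0.28]
    - [0.672, 0.03, -0.353]
    - [0.672, 0.03, -0.353]
    - [0.672, 0.03, -0.353]
    - [0.672, 0.03, -0.353]
  rotation:
    - [0, 0.002, 0]
    - [0, 0.002, 0]
    - [0, 0.002, 0]
    - [0, 0.002, 0]
    - [0, 0.002, 0]
    - [0, 0.002, 0]
    - [0, 0.002, 0]

```text
clock: 30.82
tcp_pos: [0.5533, 0.3278, 0.2848]
orientation: [-1.209, -1.208, 1.208]
contact_force: [0.4, -0.3, -1.4]
grip_width: 0.0605
```

```bash
python3 look.py w22
python3 - <<'E'
from bench import r
from h import *
move(r.get_obs(),[.5543,.329,.196-.155],np.pi/2)
E
```

```text
30.825 [0.5533 0.3278 0.2848] 1.5692 0.06050732562996593
shift [ 0.003  0.297 -0.003] rot [-0.    -0.001  0.001] rows 1.4
```

View pics/w22.png

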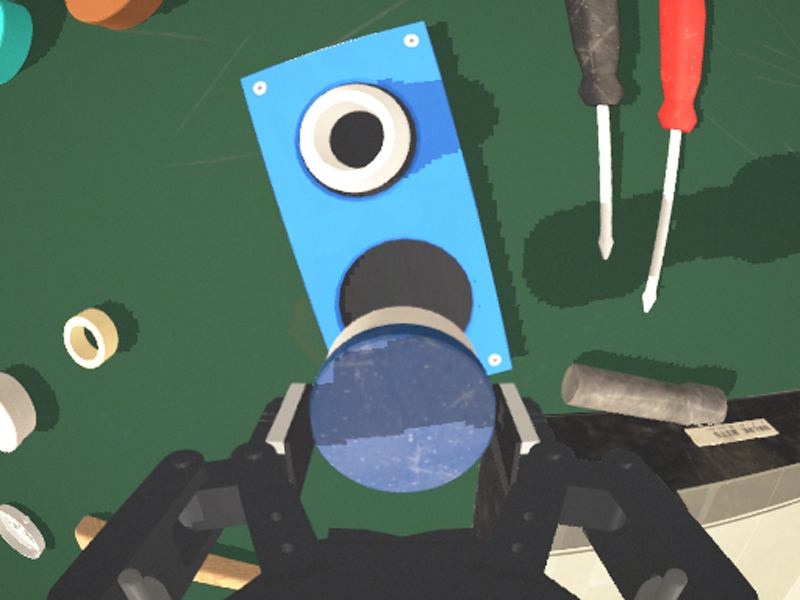

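Run:
```python
from h import *
import pickle
o=pickle.load(open('pics/w22.pkl','rb'))
print([wray(o,406/1.5625,238/1.5625,.012)+[.038,0],wray(o,337/1.5625,300/1.5625,.012),wray(o,473/1.5625,297/1.5625,.012)])
for n,u,v in (('base corner',476,435),('edge',690,478),('edge',520,560)):
  for z in (0,.06,.1,.12): print(n,z,wray(o,u/1.5625,v/1.5625,z).round(3))
```

```text
[array([0.55195327, 0.3306858 ]), array([0.54808296, 0.29282447]), array([0.54656358, 0.36747087])]
base corner 0 [0.646 0.377]
base corner 0.06 [0.604 0.366]
base corner 0.1 [0.576 0.358]
base corner 0.12 [0.563 0.354]
edge 0 [0.707 0.567]
edge 0.06 [0.651 0.51 ]
edge 0.1 [0.613 0.473]
edge 0.12 [0.595 0.454]
edge 0 [0.779 0.426]
edge 0.06 [0.706 0.403]
edge 0.1 [0.657 0.387]
edge 0.12 [0.633 0.38 ]
```

Run:
```python
from bench import r
import cv2
f=r.grab_frame("scene")["pixels"][:,:,::-1]; cv2.imwrite("pics/s2.png",cv2.resize(f[170:384,30:350],None,fx=2.5,fy=2.5,interpolation=cv2.INTER_CUBIC))
```

```text
(no output)
```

View pics/s2.png

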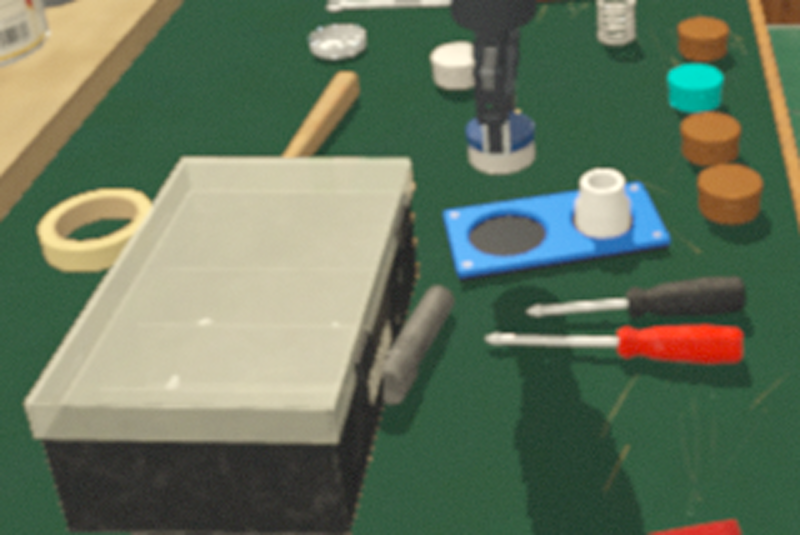

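step_arm:
  xyz:
    - [0.006, 0.08, -0.002]
    - [0.006, 0.16, -0.002]
    - [0.006, 0.22, -0.002]
    - [0.006, 0.26, -0.002]
    - [0.006, 0.297, -0.002]
    - [0.006, 0.297, -0.002]
  rotation:
    - [0, 0, 0]
    - [0, 0, 0]
    - [0, 0, 0]
    - [0, 0, 0]
    - [0, 0, 0]
    - [0, 0, 0]

```text
clock: 31.68
tcp_pos: [0.5543, 0.33, 0.196]
orientation: [-1.209, -1.209, 1.207]
contact_force: [0.0, 0.3, -0.4]
grip_width: 0.0609
```

step_arm:
  xyz:
    - [0, 0, 0]
    - [0, 0, 0]
    - [0, 0, 0]
    - [0, -0.02, 0]
    - [0, -0.15, 0]
    - [0, -0.3, 0]
    - [0, -0.45, 0]
    - [0, -0.45, 0]
    - [0, -0.45, 0]
  rotation:
    - [0, 0, 0]
    - [0, 0, 0]
    - [0, 0, 0]
    - [0, 0, 0]
    - [0, 0, 0]
    - [0, 0, 0]
    - [0, 0, 0]
    - [0, 0, 0]
    - [0, 0, 0]
  grip: 0

```text
clock: 32.8
tcp_pos: [0.5539, 0.3297, 0.3311]
orientation: [-1.209, -1.209, 1.207]
contact_force: [-0.4, 0.3, 0.2]
grip_width: 0.0856
```

```bash
python3 look.py w23
python3 - <<'E'
from bench import r
from h import *
import cv2
f=r.grab_frame("side")["pixels"][:,:,::-1]; cv2.imwrite("pics/side2.png",cv2.resize(f[100:330,140:370],None,fx=2.6,fy=2.6,interpolation=cv2.INTER_CUBIC))
E
```

```text
32.8 [0.5539 0.3297 0.3311] 1.5694 0.08557188155180129
```

View pics/w23.png

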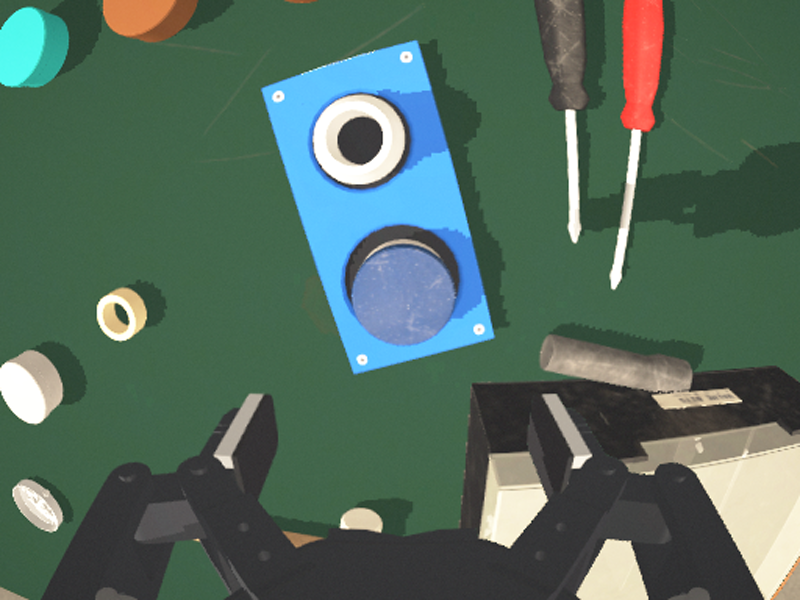

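View pics/side2.png

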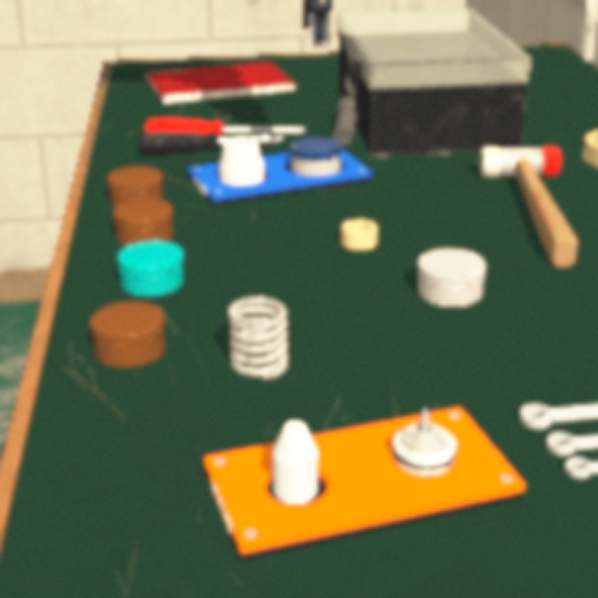

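Run:
```python
from h import *
import pickle
o=pickle.load(open('pics/w23.pkl','rb')); W=lambda u,v,z: wray(o,u/1.5625,v/1.5625,z)
a,b=W(403,244,.038),W(403,346,.038); l,rr=W(349,293,.038),W(457,293,.038)
print('tin c',(a+b)/2,(l+rr)/2,'diam',b[0]-a[0],rr[1]-l[1])
s=[W(278,97,.012),W(406,57,.012),W(479,329,.012),W(362,360,.012)]
c=np.mean(s,0); d=(s[2]+s[3]-s[0]-s[1]); d/=np.linalg.norm(d)
print('centre',c,'L',c+.046*d,'S',c-.048*d,'rim',W(402,225,.012)+[.038,0],(W(345,285,.012)+W(461,280,.012))/2)
a,b=W(361,93,.024),W(361,189,.024); print('drv',(a+b)/2, W(360,140,.01))
o=pickle.load(open('pics/w15.pkl','rb'))
s=[W(315,242,.012),W(463,211,.012),W(388,497,.012)]
d=s[2]-s[0]; d/=np.linalg.norm(d); m=(s[0]+s[1])/2; L=np.linalg.norm(s[2]-s[0])/2
print('oP',m+d*(L-.047),'pin',m+d*(L+.047),'bullet top',W(407,330,.058),'base near edge',W(403,272,.006)+[.015,0])
print('shim c',[W(435,v,.026) for v in (414,477)])
```

```text
tin c [0.55357132 0.33131627] [0.55121576 0.33133603] diam 0.06328350543342554 0.06384483882408148
centre [0.50827926 0.31847346] L [0.55259022 0.33082412] S [0.46204173 0.30558582] rim [0.55286296 0.33087892] [0.55207333 0.33140462]
drv [0.46252344 0.30701172] [0.46153868 0.30531591]
oP [ 0.46536415 -0.30327622] pin [ 0.55736854 -0.28400989] bullet top [ 0.46357429 -0.30239398] base near edge [ 0.46464475 -0.30432437]
shim c [array([ 0.52961122, -0.28564587]), array([ 0.57803646, -0.28399066])]
```

Run:
```python
from bench import r
print(r.hand_in()); print(r.get_obs()['clock'])
```

```text
the job is handed in; nothing more can be done
None
the job is handed in; nothing more can be done
```

I made up both kit trays and handed the job in at about 33 s of the 115 s allowed. The hand-in gives no verdict.

- **Blue tray:** The blue-lidded tin is in the large pocket and the white driver is in the smaller one. In the last wrist picture both centres measured within about 2 mm of the pocket axes.
- **Orange tray:** The piston went over the pin first, then the shim stack on top of it. I saw the pin inside each bore before lowering. The bullet stands in its pocket, about 1–2 mm off the axis.
- **Left alone:** The grey tin, spring, bush and the brown and turquoise look-alikes are still standing. I never handled them, and they look undisturbed in the last side picture. I did not re-measure their positions.

**Checks:**
- **Disagreements:** No check failed. Different pictures put the tin and the large pocket at positions up to about 4–5 mm apart. I used middle values, and the tin came out centred.
- **Seating heights:** I judged these from the TCP height at release and from the pictures, not by measuring them directly. My last shim-centre reading was spoilt because it caught the piston's side. That the shims lie flat rests on the pictures.

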